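# Clear the lever press, release its safety catch and hold it closed

### The arm

A 7-joint arm with a two-finger parallel gripper is mounted at the origin on a cart in front of the work surface, level with it; the furniture and walls round the work are solid. World frame = base frame: x ahead of the robot, y to its left, z up, the work surface at z = 0. Lengths are in m, angles in rad, forces in N, time in s.
With the tool pointing down it reaches from about 0.425 to 0.925 m from the base axis. Payload 6.8 kg.
Tool frame: the origin (TCP) lies at the very end of the fingers, on their centre line; the grasp point (between the pads) lies 19 mm behind it (r.grip_depth is the distance from the TCP to the grasp point, in m); z points along the fingers, y is the direction in which the jaws open and shut (so a half turn about z gives the same grasp; the last joint's range is limited). The gripper opens to 85 mm and grips with 20 to 120 N. Pads are 22 mm wide; open, the fingers measure 114 mm over their backs; the gripper's body (76 mm by 85 mm) begins 54 mm behind the grasp point. The pads swing forward as they close: fully open they stand 13 mm farther back than shut.
Start: joints at [-1.431, 0.477, 0.022, 1.555, -0.011, 1.109, -0.083], TCP at [0.166, 0.654, 0.231] pointing down, gripper open.
Joint ranges: [-2.96, 2.96], [-0.34, 2.1], [-1.41, 1.46], [0.24, 2.44], [-1.37, 4.51], [0.17, 1.92], [-2.96, 2.96]. Speed limits (rad/s): [2.39, 2.39, 3.14, 3.14, 3.14, 3.14, 3.14].

### API

Orientations are given as a rotation vector (axis times angle).
In Python, from bench import status, eyes, workorder, spotter, r gives the robot as it stands.
- The arm moves only by the tool drive_tool, never from a script. Its argument "commands" is a list of rows, each an object of numbers: "rx", "ry", "rz": the turn, a rotation vector about the world's x, y, z normalised to -1 to 1, where 1 is 8 degrees; "tx", "ty", "tz": the shift along the world's x, y, z normalised to -1 to 1, where 1 is 20 mm; "grip": the closure, from -1 (fully open) to 1 (shut). A call has 1 to 10 rows; each row shifts and turns the commanded pose from where the row before left it; what a row does not reach is not made up. A row lasts 1/8 s, in which the tool goes at most 62.5 mm and 10.7 degrees, less where a joint would pass 70% of its speed; a pose out of reach is approached as far as the arm can. A call with a number of a shift or a turn outside -1 to 1 is refused whole. A call with a gripper value outside its range is refused whole. The fingers move at their own pace and stop on an object; "grip_force" is the grip in N (left out, the last holds). Time passes only in rows, so rows that do not move let the fingers close. It gives the time, the measured TCP pose, the force and the opening at its end, in the units of the state.
- status.get_obs(): the state, without advancing time (a new reading comes with each control period).
- eyes.grab_frame(name): name is "side" or "top"; returns a dict with "frame" (400x640x3 uint8, blue, green, red), "range_z" (400x640 float32, m along the optical axis (not along the pixel's ray), 0 where there is no reading), "fx", "fy", "cx", "cy" (pixels), "dist_coeffs" ([k1, k2, p1, p2, k3] as OpenCV has them; the pictures are not rectified), "T" (4x4, takes a point from camera to world coordinates). Camera axes: x right, y down, z forward; pixel columns grow to the right and rows downward; lengths in m; the calibration is good to about 2 mm. A picture is of the moment at which its call begins.
- workorder.hand_in(): hands the job in, once; it reports no verdict.
Trained networks look in the newest picture that a camera, given by its name, has taken for a name from the list of things; names that differ only in an ending like _2 or _b are one class to them, and where a whole thing is asked for, a point or a joint stands for the part that bears it (a point fixed in the world has none). Each returns a list of dicts, best first, with "confidence" (0 to 1); they miss things now and then, are a little off and sometimes report something else, mostly with a low value. They report only what shows in the picture. A call takes as long as a camera call.
- spotter.boxes_of(camera, target): "position" ([column, row] as shares, 0 to 1, of the picture: columns of its width, rows of its height, amid what is visible of it).
- spotter.masks_of(camera, target): "mask" (400x640 bool, what is visible of it) and "position" ([column, row] as shares, 0 to 1, of the picture: columns of its width, rows of its height, amid what is visible of it).
The state is a dict: "clock": time; "joints": joint angles; "qvel": joint speeds; "tau": joint torques, N m; "tcp_pos": TCP position; "orientation": TCP orientation; "contact_force": force on the tool from outside, world axes, zero at the start; "moment": the same for the moment, N m; "grip_width": finger opening in m.
Only numpy, scipy, OpenCV 4.12 (cv2) and the standard library are available. Lean on these libraries where they do the work, as an engineer would, in place of code of your own. Each camera call takes 0.05 s, during which the arm holds its last target.

### The job

Three metal offcuts lie on the bed of the small hand-lever press, between its fixed jaw and its ram: pick up the bench brush and sweep all three off the bed onto the bench board with it, without touching them with the gripper, then stand the brush back on its bristles on the board, clear of the press. After that flip the safety catch fully back off the lever, and only then pull the lever towards the robot as far as it will go, so that the ram closes on the brass strip. Finish while still holding the lever fully pulled against its spring, and leave the other things on the board where they are.

Things in the scene. Friction and masses are not known exactly. Their poses are not given: they have to be found in the camera images.
- press: Small grey hand-lever press fixed on the board left or right of the wooden bench pin (which juts over the board, about 0.1 m up). Base 100 (x) by 136 mm (y). Origin: on the board under the centre of the bed; at zero yaw x points away from the robot, y to its left. Left of the bed a fixed jaw with a thin brass strip; right of it the ram, then the housing (y -73 to -33 mm, 56 high) and the lever.
- bed (a point): Centre of the bed's surface, 26 mm above the board. The bed is a flat steel channel along the press's x, open above and at both ends: 100 mm long, 44 mm wide between brass strip and ram. Jaw and ram stand 52 mm above the board (screw heads 55). An offcut pushed past an end drops on to the board; the board's front edge is about 0.38 m from the robot's axis, do not sweep them over it.
- ram (a joint): Ram slide, m: 0 = open (lever at rest), 0.042 = closed on the strip. Geared to the lever: it moves to the press's +y by 42 mm per rad of lever, and back with it.
- brush: Loose bench brush, about 90 g, standing on its bristles on the other side of the bench pin than the press. Origin: centre of its underside. Stiff dark bristles 26 (x) by 34 mm (y), 26 high; wooden back 30 by 38 mm up to 39 mm; on it an upright wooden grip slab 18 mm thick (x), 34 mm wide (y), up to 80 mm. The bristles fit crosswise in the bed channel.
- brush_grip (a point): Middle of the brush's grip slab, 60 mm above its underside.
- offcut_a: Loose brass offcut, a block 16 x 15 x 14 mm, lying on the bed. All offcuts lie between 50 mm in front of and 30 mm behind the bed's centre along x; the last 20 mm at the back are free. Origin: centre of its underside.
- offcut_b: Loose steel offcut, a block 20 x 14 x 13 mm, on the bed. Origin: centre of its underside.
- offcut_c: Loose copper offcut, a block 15 x 14 x 16 mm, on the bed. Origin: centre of its underside.
- offcut_a_mid (a point): Middle of the brass offcut.
- offcut_b_mid (a point): Middle of the steel offcut.
- offcut_c_mid (a point): Middle of the copper offcut.
- catch (a joint): Safety catch, rad: 0 = its stop bar lies across the front of the lever, which cannot be pulled; 1.25 = fully flipped back (stop). It turns about a level shaft along the press's x on top of the housing; pushing its standing thumb tab to the press's +y (left, towards the bed) raises the bar. Friction of about 0.05 N m (1.2 N at the tab) lets it stay where it is left.
- catch_hinge (a point): On the axis of the catch's shaft, under the thumb tab: in the press's frame at (-14, -53, 72) mm.
- catch_tab (a point): On the catch's thumb tab, 42 mm from the shaft. The tab is a steel plate 20 mm wide (x), 8 mm thick (y), standing from the shaft to 52 mm above it (124 mm above the board) at catch 0; it leans to the press's +y by the catch's angle. The stop bar is 36 mm farther from the robot along the shaft.
- lever (a joint): Lever, rad: 0 = at rest, leaning 0.5 rad away from the robot; 1.0 = fully pulled (stop), leaning 0.5 rad towards the robot (the press's -x). It pivots about a level pin along the press's y. A spring pulls it back: about 4 N at the handle at rest, 8 N fully pulled.
- lever_hinge (a point): Centre of the lever's pivot, in the press's frame at (20, -83, 45) mm.
- lever_grip (a point): Middle of the lever's round wooden cross handle: a T-bar along the press's y, 80 mm long, 21 mm thick, 125 mm from the pivot; 155 mm above the board at rest and fully pulled, 170 mm half way. The lever arm (12 mm in x, 10 mm in y) meets it in the middle from below, leaning as the lever does; to either side of it 35 mm of the bar are free.
- rubber_block: Bystander: loose black rubber block 50 x 60 x 22 mm, near the brush. Origin: centre of its underside.
- oil_jar: Bystander: loose glass jar, 37 mm across, 48 mm high, on the far side of the rubber block from the brush. Origin: centre of its underside.
- wood_plug: Bystander: loose round wooden plug, 28 mm across, 10 mm high, in the middle at the front. Origin: centre of its underside.
- tweezers: Bystander: loose steel tweezers, 130 x 15 x 8 mm, lying flat at the back left. Origin: centre of their underside.
- pliers: Bystander: loose pliers, 140 x 47 x 11 mm, lying flat at the back right. Origin: centre of their underside.

How it is judged:
On the way, in this order (a step that is already met when the one before it is completed fails the run):
1. all three offcuts have been swept off the bed on to the board ((height (world z) of offcut_a_mid below 0.029 m or x of offcut_a_mid in the frame of press below -0.055 m or x of offcut_a_mid in the frame of press above 0.055 m) and height (world z) of offcut_a_mid between -0.02 and 0.045 m and (height (world z) of offcut_b_mid below 0.029 m or x of offcut_b_mid in the frame of press below -0.055 m or x of offcut_b_mid in the frame of press above 0.055 m) and height (world z) of offcut_b_mid between -0.02 and 0.045 m and (height (world z) of offcut_c_mid below 0.029 m or x of offcut_c_mid in the frame of press below -0.055 m or x of offcut_c_mid in the frame of press above 0.055 m) and height (world z) of offcut_c_mid between -0.02 and 0.045 m), for 0.2 s.
2. the brush stands on its bristles on the board, let go and clear of the press (height (world z) of brush between -0.01 and 0.008 m and angle between brush's own z axis and vertical below 0.15 rad and linear speed of brush below 0.03 m/s and contact force between the fingers and brush below 0.05 N and contact force between brush and press below 0.05 N), for 0.2 s.
3. the safety catch is flipped back while the lever is still at rest (value of joint catch above 0.9 rad and value of joint lever below 0.12 rad), for 0.1 s.
At the end, for the whole second after the job is handed in: Lever over 0.92 of 1.0 rad, held by the gripper with over 1 N; catch over 0.8 rad; every offcut off the bed (its middle under 29 mm high, or over 55 mm from the bed's middle along x); brush upright on the board (within 8 mm, 0.15 rad), still, touched by neither gripper nor press (all of step 1 and all of step 2 and value of joint lever above 0.92 rad and contact force between the fingers and lever above 1 N and value of joint catch above 0.8 rad); the arm keeps its last pose, push and grip.
It fails at once if the gripper touched an offcut (contact force between the fingers and offcut_a above 0.5 N or contact force between the fingers and offcut_b above 0.5 N or contact force between the fingers and offcut_c above 0.5 N).
It fails at once if the lever was forced past its catch (value of joint lever above 0.2 rad and value of joint catch below 0.35 rad).
It fails at once if a bystander was moved by more than 3 cm (distance of any of oil_jar, rubber_block, wood_plug, tweezers, pliers from where it was at the start of the episode above 0.03 m).
It also fails if it takes over 72 s, if anything falls off the work surface, if the arm or the gripper's body presses on something with over 40 N, if the wrist force passes 120 N, or if a joint passes its speed limit or range.

## Working session

There is one attempt and no reset: what is moved stays moved. The work goes in short steps, Python scripts to look and compute and a tool call to move; the robot and the scene stay as the last step left them, time stands still between calls to the robot, and variables do not carry over. Pictures are saved under pics/ and viewed, and the job is handed in when it is done.

Besides the shell and the picture viewer there is one more tool, called after "Emit:" in YAML: its name, and indented under it one key for each argument. drive_tool: Moves the arm, as the interface text tells. Scaled input: -1 to 1 covers 20 mm each way for a shift and 8 degrees each way for a turn. Its arguments: {"type":"object","properties":{"commands":{"type":"array","items":{"type":"object","properties":{"rx":{"type":"number"},"ry":{"type":"number"},"rz":{"type":"number"},"tx":{"type":"number"},"ty":{"type":"number"},"tz":{"type":"number"},"grip":{"type":"number"}}}},"grip_force":{"type":"number"}},"required":["commands"]}

```bash
ls; mkdir -p pics; cat > h.py <<'E'
import numpy as np, cv2
from bench import status, eyes, workorder, spotter, r
def pts(f, uv, z=None):
    uv=np.atleast_2d(np.array(uv,float))
    K=np.array([[f["fx"],0,f["cx"]],[0,f["fy"],f["cy"]],[0,0,1]])
    n=cv2.undistortPoints(uv.reshape(-1,1,2),K,np.array(f["dist_coeffs"],float)).reshape(-1,2)
    d=np.c_[n,np.ones(len(n))]
    T=np.array(f["T"])
    if z is None:
        zz=f["range_z"][uv[:,1].astype(int),uv[:,0].astype(int)]
        return (d*zz[:,None])@T[:3,:3].T+T[:3,3]
    w=d@T[:3,:3].T; s=(z-T[2,3])/w[:,2]
    return w*s[:,None]+T[:3,3]
def proj(f,P):
    T=np.linalg.inv(np.array(f["T"]));P=np.atleast_2d(P)
    K=np.array([[f["fx"],0,f["cx"]],[0,f["fy"],f["cy"]],[0,0,1]])
    return cv2.projectPoints((P@T[:3,:3].T+T[:3,3]).reshape(-1,1,3),np.zeros(3),np.zeros(3),K,np.array(f["dist_coeffs"],float))[0].reshape(-1,2)
def cloud(f,mask):
    v,u=np.nonzero(mask&(f["range_z"]>0))
    return pts(f,np.c_[u,v])
E
python3 - <<'E'
from h import *
o=status.get_obs();print({k:np.round(v,3) for k,v in o.items()}, r.grip_depth)
for c in("side","top"):
    f=eyes.grab_frame(c);cv2.imwrite(f"pics/{c}0.png",f["frame"]);print(c,np.round(f["T"],3),f["fx"])
    for t in["press","brush","offcut_a","offcut_b","offcut_c","catch","lever","rubber_block","oil_jar","wood_plug","tweezers","pliers"]:
        for m in spotter.masks_of(c,t)[:2]:
            P=cloud(f,m["mask"])
            if len(P): print(t,round(m["confidence"],2),np.round(np.array(m["position"])*[640,400]),"med",np.round(np.median(P,0),3),"lo",np.round(np.percentile(P,3,axis=0),3),"hi",np.round(np.percentile(P,97,axis=0),3),len(P))
E
```

```text
pics
{'clock': np.float64(0.0), 'joints': array([-1.431,  0.478,  0.022,  1.556, -0.011,  1.109, -0.083]), 'qvel': array([ 0.001,  0.001,  0.001, -0.001,  0.   ,  0.001,  0.   ]), 'tau': array([-1.0000e-03, -5.9646e+01,  1.6070e+00, -2.8120e+01,  1.2000e-02,
        1.0000e-02,  0.0000e+00]), 'tcp_pos': array([0.165, 0.654, 0.23 ]), 'orientation': array([-3.880e-01, -3.117e+00,  3.000e-03]), 'contact_force': array([-0.259,  0.2  , -0.033]), 'moment': array([ 0.015, -0.015, -0.024]), 'grip_width': np.float64(0.085)} 0.0187
side [[ 0.931 -0.155  0.329  0.213]
 [-0.363 -0.35   0.863 -0.793]
 [-0.019 -0.924 -0.383  0.459]
 [ 0.     0.     0.     1.   ]] 422.2871833192573
brush 0.57 [290. 211.] med [0.483 0.073 0.051] lo [0.473 0.068 0.031] hi [0.494 0.092 0.08 ] 192
rubber_block 0.74 [281. 213.] med [0.494 0.146 0.021] lo [0.478 0.075 0.001] hi [0.531 0.205 0.057] 191
oil_jar 0.68 [275. 198.] med [0.501 0.224 0.032] lo [0.487 0.217 0.008] hi [0.519 0.252 0.048] 225
top [[-0.021 -0.998  0.058  0.462]
 [-1.     0.021 -0.007  0.005]
 [ 0.006 -0.059 -0.998  1.055]
 [ 0.     0.     0.     1. 
[... 1414 characters left out ...]
 206.] med [0.507 0.236 0.021] lo [0.491 0.218 0.01 ] hi [0.523 0.252 0.049] 216
oil_jar 0.22 [391. 214.] med [ 0.49  -0.165  0.043] lo [ 0.485 -0.17   0.039] hi [ 0.495 -0.158  0.045] 25
wood_plug 0.66 [326. 246.] med [0.406 0.009 0.008] lo [ 0.393 -0.001  0.005] hi [0.418 0.022 0.012] 96
wood_plug 0.28 [290. 213.] med [0.487 0.086 0.076] lo [0.476 0.07  0.034] hi [0.503 0.104 0.081] 165
tweezers 0.52 [290. 169.] med [0.604 0.088 0.   ] lo [ 0.592  0.078 -0.004] hi [0.618 0.096 0.009] 80
pliers 0.76 [378. 169.] med [ 0.61  -0.146  0.008] lo [ 0.556 -0.173 -0.001] hi [ 0.664 -0.13   0.012] 241
pliers 0.48 [324. 246.] med [0.406 0.009 0.008] lo [ 0.393 -0.001  0.005] hi [0.416 0.022 0.012] 87
```

View images.

```bash
python3 - <<'E'
import cv2
a=cv2.imread("pics/top0.png");cv2.imwrite("pics/top0z.png",cv2.resize(a[130:270,200:480],None,fx=2.85,fy=2.85,interpolation=cv2.INTER_CUBIC))
E
```

```text
(no output)
```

View pics/side0.png

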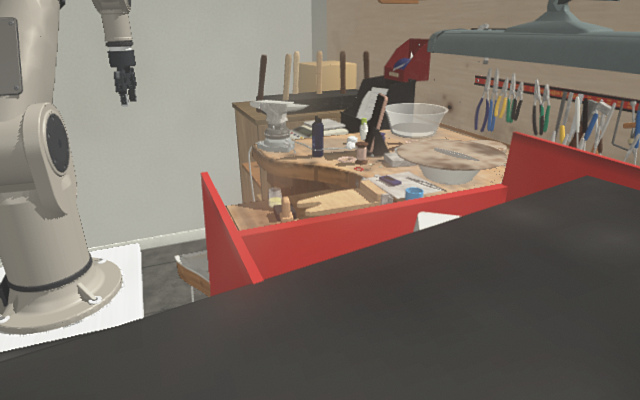

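View pics/top0z.png

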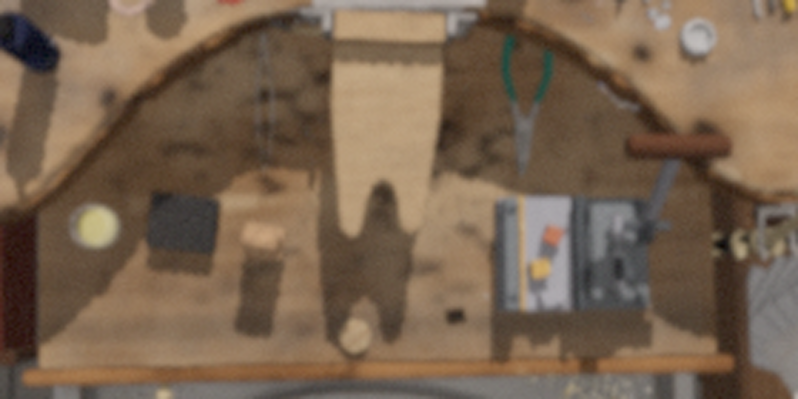

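View pics/top0.png

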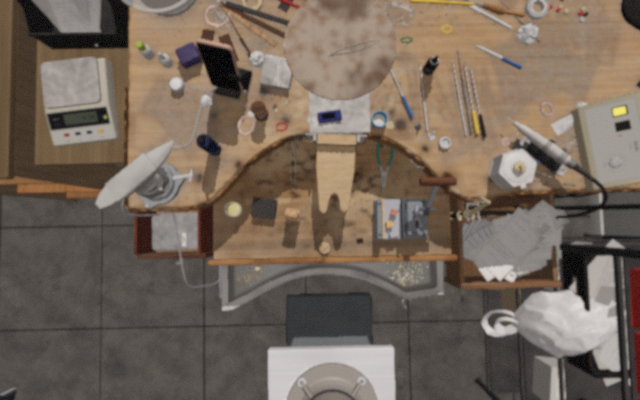

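```bash
python3 - <<'E'
from h import *
f=eyes.grab_frame("top")
a=f["frame"][185:260,365:465]
cv2.imwrite("pics/top1z.png",cv2.resize(a,None,fx=8,fy=8,interpolation=cv2.INTER_CUBIC))
V,U=np.mgrid[150:270:1,365:465:1]
P=pts(f,np.c_[U.ravel(),V.ravel()])
H=P[:,2].reshape(U.shape)
print("z mm rows(198..246) cols 370..456 step2")
for v in range(160,250,2):
    p=P.reshape(U.shape+(3,))[v-150]
    print(v,round(p[15,0],3),' '.join("%3d"%(1000*H[v-150,c]) for c in range(0,90,2)))
print(np.round(P.reshape(U.shape+(3,))[70,::10,1],3))
E
```

```text
z mm rows(198..246) cols 370..456 step2
160 0.627   0   1   0   0   1  -1   6   2  -1   0  -1   2   6   9   0  -3   0   0   1   1   0   0  -2 121  87  99 108 117 115 120 118 116 123 116 119 117 118 119 116 119 116 119 117 120 119
162 0.62   0  -1   0  -2  -1  -1  -3  10  -3  -4  -2   0   8   2  -1  -2   1   0   0  -1   0  -3   0  -1 122  84  93 104 117 118 119 123 120 117 118 120 120 117 119 118 119 117 119 120 118
164 0.615   0  -1   0  -1   0   0   1   8   0   0  -2   4   8  -1   0   0  -1   3   4  -1  -2  -1   0   0   0 124  80  91 105 112 118 117 118 120 117 122 118 118 119 118 121 120 117 116 120
166 0.61   0   0   0   1  -1  -2  -1   9  -2  -4  -1   5   0  -2   1   0  -1  -2   0  -2   1   0  -3  -1  -1  -1 123 119  91 105 117 121 119 117 119 117 122 120 119 119 116 120 118 120 119
168 0.605   0   0  -3  -1  -1  -1   1  -4   5   0   1   7   0   0  -3   0  -1  -1   0  -2  -2  -1  -1   1  -2   0   1  -2  77  96 102 116 119 117 118 117 121 121 118 118 120 122 119 116 119
170 0.601   1  -3  -3   1   0   0  -2  -1   5  -3   4   5   1   1   0   0  -1  -1   0   0   0   0  -1   1   0   
[... 6909 characters left out ...]
 -2  -1  -1   2  -1   0  -3   0  -3   0  -1 -147 -129
244 0.41   1   0   2  -1  -2   0  -2  -1   0   0   0  -1  -3   1   1   0  -1   0   0   0  -1   0   3  -1   3   0   0   0   0   1  -1  -3  -2  -1  -1   2   1   0  -2   2  -5  -3   0 -147 -129
246 0.405  -3   1   0  -1 1055  -3   0   0  -3   2   2  -2   0  -5   0  -2  -1   0   0  -1  -3  -1   0  -2  -3   0   0   0   0   0   0   1   1  -1  -2  -2   0   0  -1 1055   1   0  -2 -147 -125
248 0.4  -2   0   0   0   2  -2   1   4  -1  -4  -1   0   1   1   0   1  -5   0   0  -2   0  -2   2  -1   0   0   0   0   0  -3  -2   0   1  -1  -1   0  -2  -2  -1  -5   0  -3   0 -149 -133
[-0.098 -0.12  -0.146 -0.17  -0.191 -0.21  -0.249 -0.278 -0.304 -0.361]
```

View pics/top1z.png

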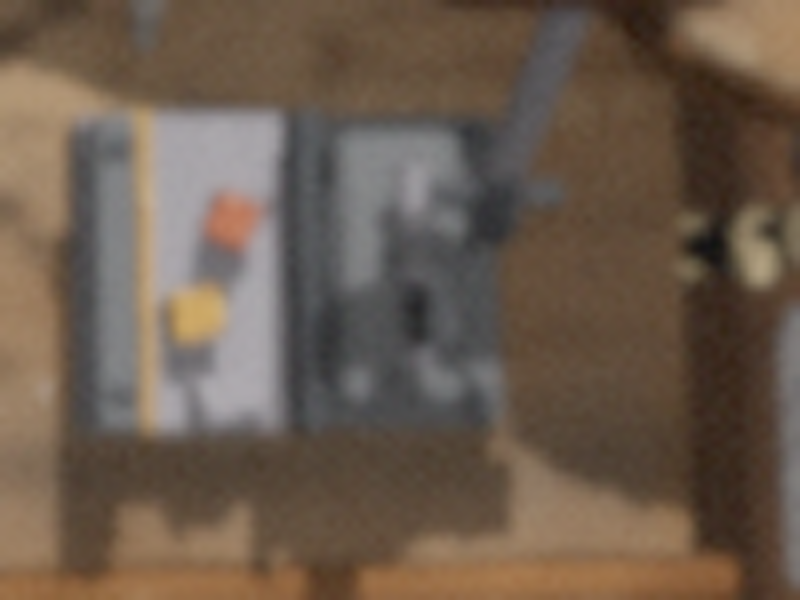

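```bash
python3 - <<'E'
from h import *
f=eyes.grab_frame("top")
F=f["frame"].astype(float)
# brass strip: yellowness per row
A=[]
for v in range(202,237):
    row=F[v,378:390]; w=np.clip(row[:,2]-row[:,0]-25,0,None)
    if w.sum()>0: A.append((np.sum(w*np.arange(378,390))/w.sum(),v))
A=np.array(A); P=pts(f,A,0.052)
c=np.polyfit(P[:,0],P[:,1],1);print("strip yaw",c[0],"y at x=.473",np.polyval(c,.473),np.std(P[:,1]-np.polyval(c,P[:,0])))
V,U=np.mgrid[150:270,365:465]
Q=pts(f,np.c_[U.ravel(),V.ravel()]).reshape(U.shape+(3,))
def edge(vr,lo,hi,zt,sgn):
    o=[]
    for v in vr:
        z=Q[v-150,lo-365:hi-365,2]; k=np.nonzero(z>zt)[0] if sgn>0 else np.nonzero(z<zt)[0]
        if len(k): o.append((lo+k[0]-.5,v))
    return np.array(o)
e=edge(range(203,237),370,386,.04,1);P=pts(f,e,.052);c=np.polyfit(P[:,0],P[:,1],1);print("jaw left",c,np.polyval(c,.473))
e=edge(range(203,237),385,395,.036,-1);P=pts(f,e,.052);c=np.polyfit(P[:,0],P[:,1],1);print("strip right",c,np.polyval(c,.473))
e=edge(range(203,237),400,412,.032,1);P=pts(f,e,.052);c=np.polyfit(P[:,0],P[:,1],1);print("ram left",c,np.polyval(c,.473))
# ends in x
for col in range(378,384):
    z=Q[:,col-365,2]; k=np.nonzero(z[40:100]>.04)[0]+190
    print(col, pts(f,[[col,k[0]-.5],[col,k[-1]+.5]],.052)[:,0])
m=(Q[...,2]>.115)&(Q[...,2]<.13)&(Q[...,0]<.48);print("tab",Q[m].mean(0),Q[m].min(0),Q[m].max(0))
m=(Q[...,2]>.15)&(Q[...,2]<.17);print("handle",Q[m].mean(0),Q[m].min(0),Q[m].max(0))
# brush
V,U=np.mgrid[190:240,270:310]
Q=pts(f,np.c_[U.ravel(),V.ravel()])
m=(Q[:,2]>.07)&(Q[:,2]<.1);B=Q[m];print("brush top",B.mean(0),B.min(0),B.max(0),cv2.minAreaRect((B[:,:2]*1000).astype(np.float32)))
m=(Q[:,2]>.03)&(Q[:,2]<.1);B=Q[m];print("brush all",cv2.minAreaRect((B[:,:2]*1000).astype(np.float32)))
a=f["frame"][190:240,250:350]
cv2.imwrite("pics/brush.png",cv2.resize(a,None,fx=8,fy=8,interpolation=cv2.INTER_CUBIC))
# offcuts
V,U=np.mgrid[195:243,384:404]
Q=pts(f,np.c_[U.ravel(),V.ravel()]);m=(Q[:,2]>.033)&(Q[:,2]<.046)
mm=m.reshape(V.shape).astype(np.uint8);n,l,s,ce=cv2.connectedComponentsWithStats(mm)
for i in range(1,n):
    B=Q[(l==i).ravel()]
    if len(B)>8: print("off",len(B),B.mean(0).round(4),cv2.minAreaRect((B[:,:2]*1000).astype(np.float32)))
E
```

```text
strip yaw 0.02486669802622338 y at x=.473 -0.13744998851768053 0.0034685065901933366
jaw left [-0.03863476 -0.09969426] -0.11796850476595012
strip right [-0.02910751 -0.12635742] -0.1401252744036078
ram left [-0.03140977 -0.16442831] -0.17928513411482988
378 [0.52365384 0.42599973]
379 [0.52360345 0.42594842]
380 [0.52355307 0.42589711]
381 [0.52350269 0.4258458 ]
382 [0.5234523  0.42822224]
383 [0.52340191 0.42574319]
tab [ 0.46047044 -0.20909316  0.12282058] [ 0.45249281 -0.21298187  0.11860331] [ 0.46846133 -0.20543764  0.12642158]
handle [ 0.55284471 -0.24283295  0.16123486] [ 0.54379787 -0.28486948  0.1507072 ] [ 0.56287668 -0.20352703  0.16730153]
brush top [0.48995334 0.08703413 0.07820724] [0.47972998 0.07141656 0.07146834] [0.49921114 0.10290848 0.08345211] ((490.20733642578125, 87.4931869506836), (32.915828704833984, 17.734283447265625), 77.52053833007812)
brush all ((490.2434387207031, 86.57135772705078), (36.822811126708984, 29.777231216430664), 77.55233764648438)
off 39 [ 0.4907 -0.1646  0.0404] ((491.2091369628906, -164.7852020263672), (13.729490280151367, 15.534085273742676), 61.34452438354492)
off 30 [ 0.4613 -0.1826  0.0393] ((461.35284423828125, -182.6467742919922), (1.2663501501083374, 71.30757141113281), 89.51031494140625)
off 41 [ 0.462  -0.1529  0.0388] ((461.9253234863281, -153.0126495361328), (15.531468391418457, 12.367591857910156), 88.84285736083984)
off 46 [ 0.4371 -0.1631  0.0383] ((436.8077697753906, -163.00537109375), (13.800643920898438, 19.21096420288086), 16.656923294067383)
```

View pics/brush.png

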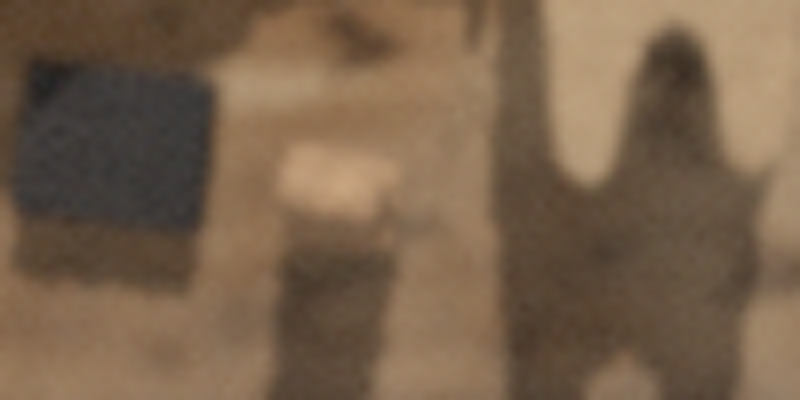

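```bash
python3 - <<'E'
from h import *
f=eyes.grab_frame("top")
V,U=np.mgrid[0:400:1,0:640:1]
Q=pts(f,np.c_[U.ravel(),V.ravel()]);ok=(f["range_z"].ravel()>0)
xs=np.arange(.1,.8,.04);ys=np.arange(.8,-.45,-.05)
print("      "+' '.join("%4d"%(1000*y) for y in ys))
for x in xs:
    print("%4d: "%(1000*x)+' '.join("%4d"%(1000*np.percentile(q,98)) if len(q:=Q[ok&(abs(Q[:,0]-x)<.02)&(abs(Q[:,1]-y)<.025)][:,2])>3 else "   ." for y in ys))
# channel edges from colour
print(pts(f,[[384,220],[383.3,220]],.052), pts(f,[[400.4,220]],.026))
E
```

```text
800  750  700  649  599  549  499  449  399  349  299  249  199  149   99   49    0  -50 -100 -150 -200 -250 -300 -350 -400
 100: -771 -771 -772 -771 -771 -772 -771 -771 -773 -771 -772 -770 -682    2    6   15   15   14    8    2 -680 -771 -772 -770 -770
 140: -773 -770 -771 -772  278 -771 -770 -767    . -770 -772 -773 -683    2    2    2    2    2    2    2 -678 -773 -770 -774 -773
 180: -770 -771 -772 -770  293 -773 -772    .    .    . -768 -772 -772 -676 -676 -677 -675 -675 -676 -677 -685 -773    .    .    .
 220: -770 -772 -771 -773 -772 -772 -774    .    .    . -129 -128 -405 -771 -770 -773 -772 -772 -771 -770 -182 -180    .    .    .
 260: -773 -772 -772 -771 -772 -771 -772 -293 -438    . -129 -129 -129    .    . -773 -778    .    . -129 -129 -129 -129 -130    .
 300: -772 -770 -772 -773 -771 -773 -773 -260    .    . -130 -181 -129 -128 -129 -129    . -130 -128 -129 -132 -179 -131  -67  -65
 340: -771 -775 -773 -394 -392 -392 -394 -247    .    . -129 -181   -6 -143 -130 -130 -129 -129 -130 -179 -180 -179 -131  -75  -69
 380:    .    . -777 -358 -392 -389 -392 -233    .    .    
[... 800 characters left out ...]
20    6    2  107  107    2  107  121  127  123  122  177
 660:    .  143  142  101  101  100   98  122  123  126  126  224  125  122  121  121  124  124  121  121  123  129  127  129  154
 700:    .  143  142  114  114  112  110  122  122  122  125  123  126  174  124  123  129  127  141  141  128  125  124  129  152
 740:    .  143  143  134  135  134  131  122  122  122  139  142  124  175  126  180  183  182  181  122  128  125  125  126  122
 780:    .  143  143  135  136  135  134  122  122  139  130  207  249  169  139  182  183  183  183  181  124  123  125  125  122
[[ 0.47071976 -0.13883587  0.052     ]
 [ 0.47075538 -0.1371243   0.052     ]] [[ 0.4700977  -0.18371779  0.026     ]]
```

Emit:
drive_tool:
  commands:
    - {"tx": 0.55,"ty": -1,"rz": -0.38,"grip": -1}
    - {"tx": 0.55,"ty": -1,"rz": -0.38,"grip": -1}
    - {"tx": 0.55,"ty": -1,"rz": -0.38,"grip": -1}
    - {"tx": 0.55,"ty": -1,"rz": -0.38,"grip": -1}
    - {"tx": 0.55,"ty": -1,"rz": -0.38,"grip": -1}
    - {"tx": 0.55,"ty": -1,"rz": -0.38,"grip": -1}
    - {"tx": 0.55,"ty": -1,"rz": -0.38,"grip": -1}
    - {"tx": 0.55,"ty": -1,"rz": -0.38,"grip": -1}
    - {"tx": 0.55,"ty": -1,"rz": -0.38,"grip": -1}
    - {"tx": 0.55,"ty": -1,"rz": -0.38,"grip": -1}

```text
validation failed for argument at $.co...
```

Emit:
drive_tool:
  commands:
    - {"tx": 0.55,"ty": -1,"rz": -0.38,"grip": -1}
    - {"tx": 0.55,"ty": -1,"rz": -0.38,"grip": -1}
    - {"tx": 0.55,"ty": -1,"rz": -0.38,"grip": -1}
    - {"tx": 0.55,"ty": -1,"rz": -0.38,"grip": -1}
    - {"tx": 0.55,"ty": -1,"rz": -0.38,"grip": -1}
    - {"tx": 0.55,"ty": -1,"rz": -0.38,"grip": -1}
    - {"tx": 0.55,"ty": -1,"rz": -0.38,"grip": -1}
    - {"tx": 0.55,"ty": -1,"rz": -0.38,"grip": -1}
    - {"tx": 0.55,"ty": -1,"rz": -0.38,"grip": -1}
    - {"tx": 0.55,"ty": -1,"rz": -0.38,"grip": -1}

```text
validation failed for argument at $.co...
```

Emit:
drive_tool:
  commands:
    - {"tx": 0.55,"ty": -1.0,"tz": 0.0,"rx": 0.0,"ry": 0.0,"rz": -0.38,"grip": -1.0}

```text
clock: 1.58
tcp_pos: [0.175, 0.6353, 0.2311]
orientation: [-0.468, -3.105, -0.001]
contact_force: [1.1, -0.4, -0.7]
grip_width: 0.0856
```

Emit:
drive_tool:
  commands:
    - {"tx": 0.55,"ty": -1.0,"tz": 0.0,"rx": 0.0,"ry": 0.0,"rz": -0.38,"grip": -1.0}
    - {"tx": 0.55,"ty": -1.0,"tz": 0.0,"rx": 0.0,"ry": 0.0,"rz": -0.38,"grip": -1.0}
    - {"tx": 0.55,"ty": -1.0,"tz": 0.0,"rx": 0.0,"ry": 0.0,"rz": -0.38,"grip": -1.0}
    - {"tx": 0.55,"ty": -1.0,"tz": 0.0,"rx": 0.0,"ry": 0.0,"rz": -0.38,"grip": -1.0}
    - {"tx": 0.55,"ty": -1.0,"tz": 0.0,"rx": 0.0,"ry": 0.0,"rz": -0.38,"grip": -1.0}
    - {"tx": 0.55,"ty": -1.0,"tz": 0.0,"rx": 0.0,"ry": 0.0,"rz": -0.38,"grip": -1.0}
    - {"tx": 0.55,"ty": -1.0,"tz": 0.0,"rx": 0.0,"ry": 0.0,"rz": -0.38,"grip": -1.0}
    - {"tx": 0.55,"ty": -1.0,"tz": 0.0,"rx": 0.0,"ry": 0.0,"rz": -0.38,"grip": -1.0}
    - {"tx": 0.55,"ty": -1.0,"tz": 0.0,"rx": 0.0,"ry": 0.0,"rz": -0.38,"grip": -1.0}

```text
clock: 2.7
tcp_pos: [0.2763, 0.453, 0.2314]
orientation: [1.197, 2.904, 0.0]
contact_force: [-0.3, 0.1, -0.6]
grip_width: 0.0855
```

Emit:
drive_tool:
  commands:
    - {"tx": 0.55,"ty": -1.0,"tz": 0.0,"rx": 0.0,"ry": 0.0,"rz": -0.38,"grip": -1.0}
    - {"tx": 0.55,"ty": -1.0,"tz": 0.0,"rx": 0.0,"ry": 0.0,"rz": -0.38,"grip": -1.0}
    - {"tx": 0.55,"ty": -1.0,"tz": 0.0,"rx": 0.0,"ry": 0.0,"rz": -0.38,"grip": -1.0}
    - {"tx": 0.55,"ty": -1.0,"tz": 0.0,"rx": 0.0,"ry": 0.0,"rz": -0.38,"grip": -1.0}
    - {"tx": 0.55,"ty": -1.0,"tz": 0.0,"rx": 0.0,"ry": 0.0,"rz": -0.38,"grip": -1.0}
    - {"tx": 0.55,"ty": -1.0,"tz": 0.0,"rx": 0.0,"ry": 0.0,"rz": -0.38,"grip": -1.0}
    - {"tx": 0.55,"ty": -1.0,"tz": 0.0,"rx": 0.0,"ry": 0.0,"rz": -0.38,"grip": -1.0}
    - {"tx": 0.55,"ty": -1.0,"tz": 0.0,"rx": 0.0,"ry": 0.0,"rz": -0.38,"grip": -1.0}
    - {"tx": 0.55,"ty": -1.0,"tz": 0.0,"rx": 0.0,"ry": 0.0,"rz": -0.38,"grip": -1.0}

```text
clock: 3.82
tcp_pos: [0.3753, 0.2731, 0.2313]
orientation: [1.85, 2.539, 0.0]
contact_force: [0.2, 0.4, 0.7]
grip_width: 0.0855
```

Emit:
drive_tool:
  commands:
    - {"tx": 0.57,"ty": -0.95,"tz": -0.1,"rx": 0.0,"ry": 0.0,"rz": -0.38,"grip": -1.0}
    - {"tx": 0.57,"ty": -0.95,"tz": -0.1,"rx": 0.0,"ry": 0.0,"rz": -0.38,"grip": -1.0}
    - {"tx": 0.57,"ty": -0.95,"tz": -0.1,"rx": 0.0,"ry": 0.0,"rz": -0.38,"grip": -1.0}
    - {"tx": 0.57,"ty": -0.95,"tz": -0.1,"rx": 0.0,"ry": 0.0,"rz": -0.38,"grip": -1.0}
    - {"tx": 0.57,"ty": -0.95,"tz": -0.1,"rx": 0.0,"ry": 0.0,"rz": -0.38,"grip": -1.0}
    - {"tx": 0.57,"ty": -0.95,"tz": -0.1,"rx": 0.0,"ry": 0.0,"rz": -0.38,"grip": -1.0}
    - {"tx": 0.57,"ty": -0.95,"tz": -0.1,"rx": 0.0,"ry": 0.0,"rz": -0.38,"grip": -1.0}
    - {"tx": 0.57,"ty": -0.95,"tz": -0.1,"rx": 0.0,"ry": 0.0,"rz": -0.38,"grip": -1.0}
    - {"tx": 0.57,"ty": -0.95,"tz": -0.1,"rx": 0.0,"ry": 0.0,"rz": -0.38,"grip": -1.0}
    - {"tx": 0.57,"ty": -0.95,"tz": -0.1,"rx": 0.0,"ry": 0.0,"rz": -0.38,"grip": -1.0}

```text
clock: 5.08
tcp_pos: [0.4893, 0.0832, 0.2112]
orientation: [2.451, 1.965, 0.0]
contact_force: [0.0, -0.1, -0.7]
grip_width: 0.0854
```

Emit:
drive_tool:
  commands:
    - {"tx": 0.0,"ty": 0.0,"tz": -0.7,"rx": -0.61,"ry": 0.135,"rz": 0.0,"grip": -1.0}
    - {"tx": 0.0,"ty": 0.0,"tz": -0.7,"rx": -0.61,"ry": 0.135,"rz": 0.0,"grip": -1.0}
    - {"tx": 0.0,"ty": 0.0,"tz": -0.7,"rx": -0.61,"ry": 0.135,"rz": 0.0,"grip": -1.0}
    - {"tx": 0.0,"ty": 0.0,"tz": -0.5,"rx": 0.0,"ry": 0.0,"rz": 0.0,"grip": -1.0}
    - {"tx": 0.0,"ty": 0.0,"tz": 0.0,"rx": 0.0,"ry": 0.0,"rz": 0.0,"grip": -1.0}

```text
clock: 5.7
tcp_pos: [0.4882, 0.0834, 0.1588]
orientation: [2.31, 1.856, -0.306]
contact_force: [0.5, -0.2, 0.8]
grip_width: 0.0856
```

```bash
python3 - <<'E'
from h import *
o=status.get_obs();print(o["tcp_pos"],o["orientation"],o["joints"].round(2) if hasattr(o["joints"],'round') else o["joints"],cv2.Rodrigues(np.array(o["orientation"]))[0].round(3))
f=eyes.grab_frame("top");cv2.imwrite("pics/t2.png",cv2.resize(f["frame"][130:280,200:480],None,fx=2.8,fy=2.8,interpolation=cv2.INTER_CUBIC))
f=eyes.grab_frame("side");cv2.imwrite("pics/s2.png",f["frame"])
E
```

```text
[0.488192   0.08335679 0.15875868] [ 2.31021915  1.85600423 -0.30558287] [-0.91  0.39  0.6   2.01  0.    0.95 -0.55] [[ 0.208  0.976 -0.057]
 [ 0.943 -0.216 -0.252]
 [-0.259 -0.002 -0.966]]
```

View pics/t2.png

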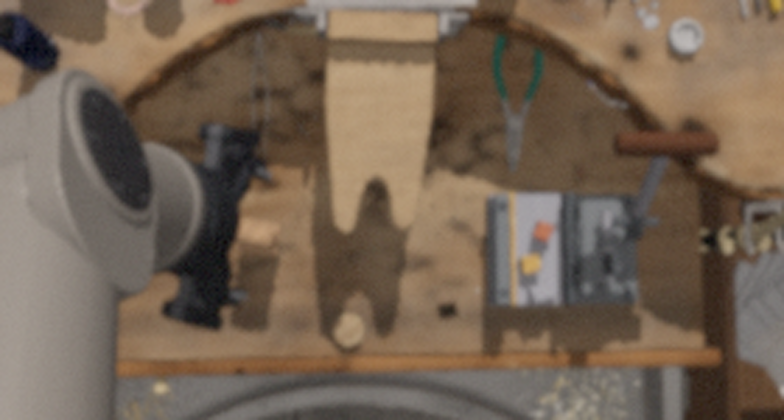

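View pics/s2.png

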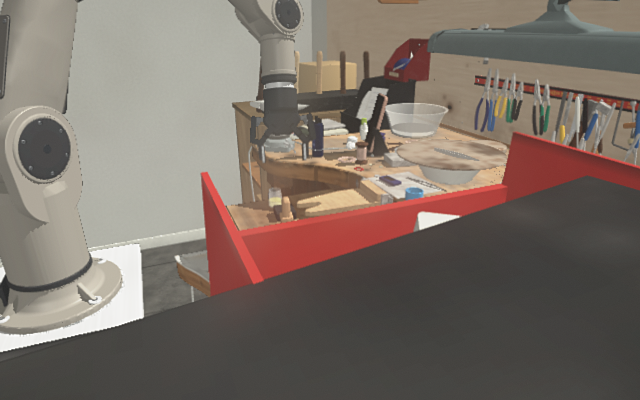

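Emit:
drive_tool:
  commands:
    - {"tx": 0.0,"ty": -0.05,"tz": -0.9,"rx": 0.0,"ry": 0.0,"rz": 0.0,"grip": -1.0}
    - {"tx": 0.0,"ty": 0.0,"tz": -0.9,"rx": 0.0,"ry": 0.0,"rz": 0.0,"grip": -1.0}
    - {"tx": 0.0,"ty": 0.0,"tz": -0.9,"rx": 0.0,"ry": 0.0,"rz": 0.0,"grip": -1.0}
    - {"tx": 0.0,"ty": 0.0,"tz": -0.9,"rx": 0.0,"ry": 0.0,"rz": 0.0,"grip": -1.0}
    - {"tx": 0.0,"ty": 0.0,"tz": -0.9,"rx": 0.0,"ry": 0.0,"rz": 0.0,"grip": -1.0}
    - {"tx": 0.0,"ty": 0.0,"tz": -0.9,"rx": 0.0,"ry": 0.0,"rz": 0.0,"grip": -1.0}
    - {"tx": 0.0,"ty": 0.0,"tz": -0.2,"rx": 0.0,"ry": 0.0,"rz": 0.0,"grip": -1.0}
    - {"tx": 0.0,"ty": 0.0,"tz": 0.0,"rx": 0.0,"ry": 0.0,"rz": 0.0,"grip": -1.0}

```text
clock: 6.8
tcp_pos: [0.4886, 0.0832, 0.0473]
orientation: [2.308, 1.857, -0.305]
contact_force: [0.3, -1.1, 0.7]
grip_width: 0.0856
```

Emit:
drive_tool:
  commands:
    - {"tx": 0.0,"ty": 0.0,"tz": 0.0,"rx": 0.0,"ry": 0.0,"rz": 0.0,"grip": 0.0}
    - {"tx": 0.0,"ty": 0.0,"tz": 0.0,"rx": 0.0,"ry": 0.0,"rz": 0.0,"grip": 0.3}
    - {"tx": 0.0,"ty": 0.0,"tz": 0.0,"rx": 0.0,"ry": 0.0,"rz": 0.0,"grip": 1.0}
    - {"tx": 0.0,"ty": 0.0,"tz": 0.0,"rx": 0.0,"ry": 0.0,"rz": 0.0,"grip": 1.0}
    - {"tx": 0.0,"ty": 0.0,"tz": 0.0,"rx": 0.0,"ry": 0.0,"rz": 0.0,"grip": 1.0}
    - {"tx": 0.0,"ty": 0.0,"tz": 0.0,"rx": 0.0,"ry": 0.0,"rz": 0.0,"grip": 1.0}
  grip_force: 50

```text
clock: 7.55
tcp_pos: [0.4887, 0.0835, 0.0475]
orientation: [2.308, 1.857, -0.304]
contact_force: [-1.1, 0.8, 4.4]
grip_width: 0.0173
```

Emit:
drive_tool:
  commands:
    - {"tx": 0.0,"ty": 0.0,"tz": 0.5,"rx": 0.0,"ry": 0.0,"rz": 0.0,"grip": 1.0}
    - {"tx": 0.0,"ty": 0.0,"tz": 1.0,"rx": 0.0,"ry": 0.0,"rz": 0.0,"grip": 1.0}
    - {"tx": 0.0,"ty": 0.0,"tz": 1.0,"rx": 0.0,"ry": 0.0,"rz": 0.0,"grip": 1.0}
    - {"tx": 0.0,"ty": 0.0,"tz": 1.0,"rx": 0.0,"ry": 0.0,"rz": 0.0,"grip": 1.0}
    - {"tx": 0.0,"ty": 0.0,"tz": 1.0,"rx": 0.0,"ry": 0.0,"rz": 0.0,"grip": 1.0}
    - {"tx": 0.0,"ty": 0.0,"tz": 1.0,"rx": 0.0,"ry": 0.0,"rz": 0.0,"grip": 1.0}
    - {"tx": 0.0,"ty": -0.5,"tz": 1.0,"rx": 0.0,"ry": 0.0,"rz": 0.1,"grip": 1.0}
    - {"tx": 0.0,"ty": -1.0,"tz": 1.0,"rx": 0.0,"ry": 0.0,"rz": 0.1,"grip": 1.0}

```text
clock: 8.55
tcp_pos: [0.4885, 0.053, 0.1983]
orientation: [2.278, 1.89, -0.3]
contact_force: [0.4, -0.0, -1.2]
grip_width: 0.0172
```

Emit:
drive_tool:
  commands:
    - {"tx": 0.0,"ty": -1.0,"tz": 0.0,"rx": 0.0,"ry": 0.0,"rz": 0.15,"grip": 1.0}
    - {"tx": 0.0,"ty": -1.0,"tz": 0.0,"rx": 0.0,"ry": 0.0,"rz": 0.15,"grip": 1.0}
    - {"tx": 0.0,"ty": -1.0,"tz": 0.0,"rx": 0.0,"ry": 0.0,"rz": 0.15,"grip": 1.0}
    - {"tx": 0.0,"ty": -1.0,"tz": 0.0,"rx": 0.0,"ry": 0.0,"rz": 0.15,"grip": 1.0}
    - {"tx": 0.0,"ty": -1.0,"tz": 0.0,"rx": 0.0,"ry": 0.0,"rz": 0.15,"grip": 1.0}
    - {"tx": 0.25,"ty": -1.0,"tz": 0.0,"rx": 0.0,"ry": 0.0,"rz": 0.1,"grip": 1.0}
    - {"tx": 0.25,"ty": -1.0,"tz": 0.0,"rx": 0.0,"ry": 0.0,"rz": 0.1,"grip": 1.0}
    - {"tx": 0.5,"ty": -1.0,"tz": 0.0,"rx": 0.0,"ry": 0.0,"rz": 0.1,"grip": 1.0}
    - {"tx": 0.5,"ty": -1.0,"tz": 0.0,"rx": 0.0,"ry": 0.0,"rz": 0.1,"grip": 1.0}
    - {"tx": 0.0,"ty": -1.0,"tz": 0.0,"rx": 0.0,"ry": 0.0,"rz": 0.1,"grip": 1.0}

```text
clock: 9.8
tcp_pos: [0.5186, -0.1481, 0.1978]
orientation: [2.096, 2.069, -0.277]
contact_force: [-0.7, 0.1, -0.0]
grip_width: 0.0174
```

Emit:
drive_tool:
  commands:
    - {"tx": 0.0,"ty": -0.95,"tz": 0.0,"rx": 0.0,"ry": 0.0,"rz": 0.0,"grip": 1.0}
    - {"tx": 0.0,"ty": 0.0,"tz": 0.0,"rx": 0.0,"ry": 0.0,"rz": 0.0,"grip": 1.0}

```text
clock: 10.05
tcp_pos: [0.5175, -0.1678, 0.1978]
orientation: [2.1, 2.065, -0.278]
contact_force: [-0.5, 0.4, -0.8]
grip_width: 0.0178
```

```bash
python3 - <<'E'
from h import *
o=status.get_obs();print(o["tcp_pos"],cv2.Rodrigues(np.array(o["orientation"]))[0].round(3))
f=eyes.grab_frame("top");cv2.imwrite("pics/t3.png",cv2.resize(f["frame"][150:270,340:480],None,fx=5,fy=5,interpolation=cv2.INTER_CUBIC))
f=eyes.grab_frame("side");cv2.imwrite("pics/s3.png",cv2.resize(f["frame"][50:250,200:400],None,fx=3,fy=3))
E
```

```text
[ 0.51747525 -0.16775095  0.19779423] [[ 0.016  1.    -0.005]
 [ 0.966 -0.017 -0.259]
 [-0.259 -0.001 -0.966]]
```

View pics/t3.png

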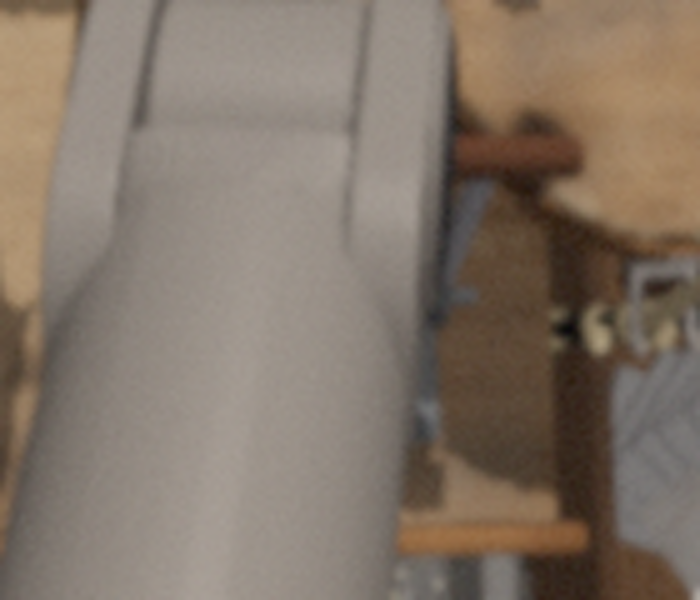

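View pics/s3.png

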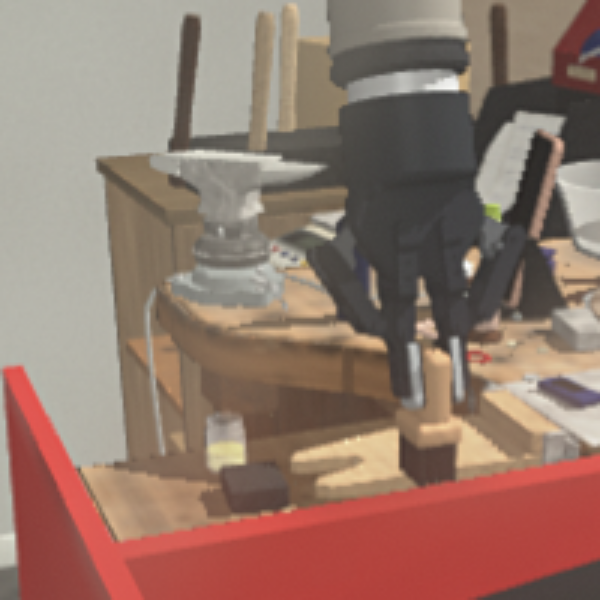

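```bash
python3 - <<'E'
from h import *
o=status.get_obs();t=np.array(o["tcp_pos"]);print(t)
f=eyes.grab_frame("side")
V,U=np.mgrid[160:215,325:360]
Q=pts(f,np.c_[U.ravel(),V.ravel()])
m=(abs(Q[:,0]-.52)<.03)&(abs(Q[:,1]+.165)<.04)
z=Q[m]
for a,b in((.150,.176),(.176,.190),(.193,.23)):
    s=z[(z[:,2]>a)&(z[:,2]<b)]
    print(a,b,len(s),s.min(0).round(4),s.max(0).round(4),np.median(s,0).round(4), "xpct",np.percentile(s[:,0],[5,95]).round(4),"ypct",np.percentile(s[:,1],[5,25,50,95]).round(4))
# expected brush corners
R=lambda a:np.array([[np.cos(a),-np.sin(a),0],[np.sin(a),np.cos(a),0],[0,0,1]])
c=np.array([t[0]+.0009,t[1]+.0035,t[2]-.0475])
img=f["frame"].copy()
for hx,hy,z0,z1 in((13,17,0,26),(15,19,26,39),(9,17,39,80)):
    P=np.array([[x*hx,y*hy,zz] for x in(-1,1) for y in(-1,1) for zz in(z0,z1)])/1000
    for p in proj(f,P@R(-.03).T+c): cv2.circle(img,tuple(int(round(v)) for v in p),0,(0,255,0),-1)
cv2.imwrite("pics/s4.png",cv2.resize(img[150:230,300:390],None,fx=7,fy=7,interpolation=cv2.INTER_NEAREST))
E
```

```text
[ 0.51823373 -0.16538003  0.19742182]
0.15 0.176 239 [ 0.5038 -0.1789  0.1506] [ 0.5278 -0.1444  0.1755] [ 0.5116 -0.1745  0.1627] xpct [0.5046 0.526 ] ypct [-0.1775 -0.1761 -0.1745 -0.1482]
0.176 0.19 183 [ 0.5013 -0.1822  0.1762] [ 0.5308 -0.146   0.1899] [ 0.5086 -0.1767  0.185 ] xpct [0.5019 0.5277] ypct [-0.1802 -0.1788 -0.1767 -0.1499]
0.193 0.23 501 [ 0.4943 -0.1795  0.1931] [ 0.5397 -0.1489  0.2299] [ 0.5121 -0.1724  0.2152] xpct [0.4953 0.5359] ypct [-0.1778 -0.1759 -0.1724 -0.158 ]
```

View pics/s4.png

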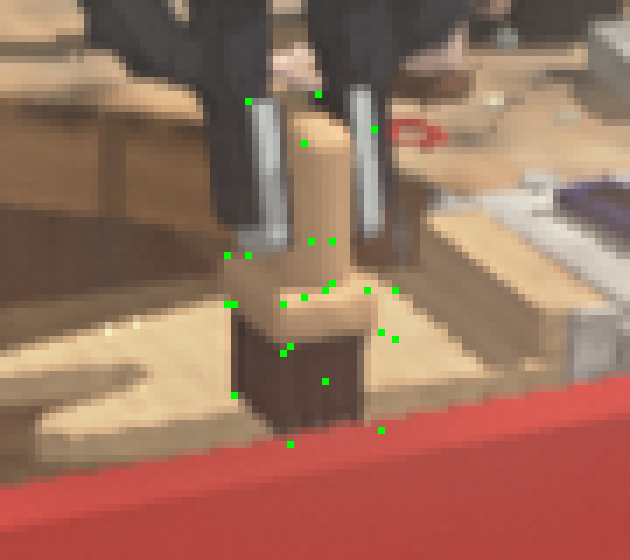

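Emit:
drive_tool:
  commands:
    - {"tx": 0.15,"ty": -0.05,"tz": -0.9,"rx": 0.0,"ry": 0.0,"rz": 0.0,"grip": 1.0}
    - {"tx": 0.0,"ty": 0.0,"tz": -0.9,"rx": 0.0,"ry": 0.0,"rz": 0.0,"grip": 1.0}
    - {"tx": 0.0,"ty": 0.0,"tz": -0.9,"rx": 0.0,"ry": 0.0,"rz": 0.0,"grip": 1.0}
    - {"tx": 0.0,"ty": 0.0,"tz": -0.9,"rx": 0.0,"ry": 0.0,"rz": 0.0,"grip": 1.0}
    - {"tx": 0.0,"ty": 0.0,"tz": -0.9,"rx": 0.0,"ry": 0.0,"rz": 0.0,"grip": 1.0}
    - {"tx": 0.0,"ty": 0.0,"tz": -0.6,"rx": 0.0,"ry": 0.0,"rz": 0.0,"grip": 1.0}
    - {"tx": 0.0,"ty": 0.0,"tz": -0.4,"rx": 0.0,"ry": 0.0,"rz": 0.0,"grip": 1.0}
    - {"tx": 0.0,"ty": 0.0,"tz": 0.0,"rx": 0.0,"ry": 0.0,"rz": 0.0,"grip": 1.0}

```text
clock: 11.2
tcp_pos: [0.5214, -0.1664, 0.087]
orientation: [2.096, 2.07, -0.277]
contact_force: [0.1, -0.1, -1.0]
grip_width: 0.0171
```

Emit:
drive_tool:
  commands:
    - {"tx": 0.0,"ty": 0.0,"tz": -0.2,"rx": 0.0,"ry": 0.0,"rz": 0.0,"grip": 1.0}
    - {"tx": 0.0,"ty": 0.0,"tz": -0.2,"rx": 0.0,"ry": 0.0,"rz": 0.0,"grip": 1.0}
    - {"tx": 0.0,"ty": 0.0,"tz": 0.0,"rx": 0.0,"ry": 0.0,"rz": 0.0,"grip": 1.0}

```text
clock: 11.58
tcp_pos: [0.5214, -0.1666, 0.0791]
orientation: [2.097, 2.069, -0.277]
contact_force: [0.7, -0.1, -0.7]
grip_width: 0.0175
```

Emit:
drive_tool:
  commands:
    - {"tx": 0.0,"ty": 0.0,"tz": -0.15,"rx": 0.0,"ry": 0.0,"rz": 0.0,"grip": 1.0}
    - {"tx": 0.0,"ty": 0.0,"tz": 0.0,"rx": 0.0,"ry": 0.0,"rz": 0.0,"grip": 1.0}

```text
clock: 11.82
tcp_pos: [0.5214, -0.1666, 0.0762]
orientation: [2.097, 2.069, -0.277]
contact_force: [0.0, 0.4, -1.9]
grip_width: 0.017
```

```bash
python3 - <<'E'
from h import *
o=status.get_obs();print(o["tcp_pos"],o["contact_force"],o["moment"],o["clock"])
f=eyes.grab_frame("side");cv2.imwrite("pics/s5.png",cv2.resize(f["frame"][150:240,290:400],None,fx=6,fy=6))
E
```

```text
[ 0.52143353 -0.16657523  0.07615564] [ 0.03368485  0.38293927 -1.86036284] [ 0.36547029 -0.00325656  0.00489218] 11.825
```

View pics/s5.png

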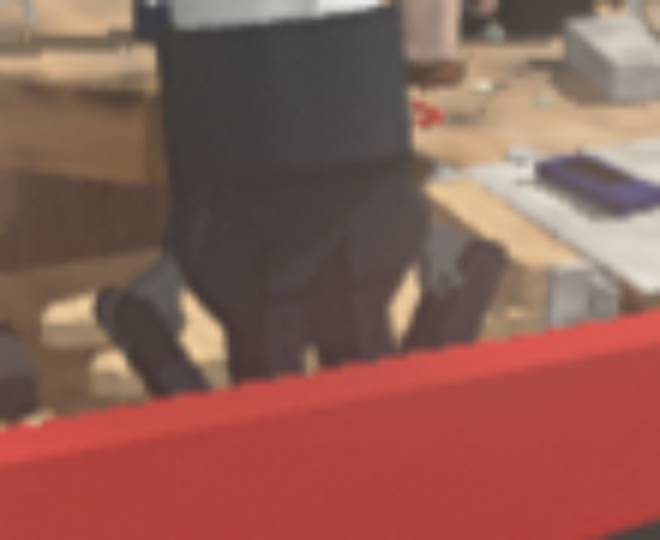

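Emit:
drive_tool:
  commands:
    - {"tx": -0.35,"ty": 0.01,"tz": 0.0,"rx": 0.0,"ry": 0.0,"rz": 0.0,"grip": 1.0}
    - {"tx": -0.35,"ty": 0.01,"tz": 0.0,"rx": 0.0,"ry": 0.0,"rz": 0.0,"grip": 1.0}
    - {"tx": -0.35,"ty": 0.01,"tz": 0.0,"rx": 0.0,"ry": 0.0,"rz": 0.0,"grip": 1.0}
    - {"tx": -0.35,"ty": 0.01,"tz": 0.0,"rx": 0.0,"ry": 0.0,"rz": 0.0,"grip": 1.0}
    - {"tx": -0.35,"ty": 0.01,"tz": 0.0,"rx": 0.0,"ry": 0.0,"rz": 0.0,"grip": 1.0}

```text
clock: 12.5
tcp_pos: [0.4861, -0.1656, 0.0764]
orientation: [2.097, 2.069, -0.276]
contact_force: [-0.3, -0.8, -1.7]
grip_width: 0.0174
```

Emit:
drive_tool:
  commands:
    - {"tx": -0.35,"ty": 0.01,"tz": 0.0,"rx": 0.0,"ry": 0.0,"rz": 0.0,"grip": 1.0}
    - {"tx": -0.3,"ty": 0.01,"tz": 0.0,"rx": 0.0,"ry": 0.0,"rz": 0.0,"grip": 1.0}
    - {"tx": -0.3,"ty": 0.01,"tz": 0.0,"rx": 0.0,"ry": 0.0,"rz": 0.0,"grip": 1.0}
    - {"tx": -0.3,"ty": 0.01,"tz": 0.0,"rx": 0.0,"ry": 0.0,"rz": 0.0,"grip": 1.0}
    - {"tx": -0.3,"ty": 0.01,"tz": 0.0,"rx": 0.0,"ry": 0.0,"rz": 0.0,"grip": 1.0}

```text
clock: 13.12
tcp_pos: [0.4553, -0.1646, 0.0764]
orientation: [2.096, 2.069, -0.276]
contact_force: [0.3, -0.2, -0.9]
grip_width: 0.0172
```

```bash
python3 - <<'E'
from h import *
o=status.get_obs();print(o["tcp_pos"],o["contact_force"],o["moment"],o["clock"])
f=eyes.grab_frame("top");cv2.imwrite("pics/t5.png",cv2.resize(f["frame"][150:270,340:480],None,fx=5,fy=5,interpolation=cv2.INTER_CUBIC))
E
```

```text
[ 0.45530213 -0.16457759  0.07635215] [ 0.28212942 -0.21001997 -0.86802308] [ 0.36531178 -0.15097561 -0.0012419 ] 13.125
```

View pics/t5.png

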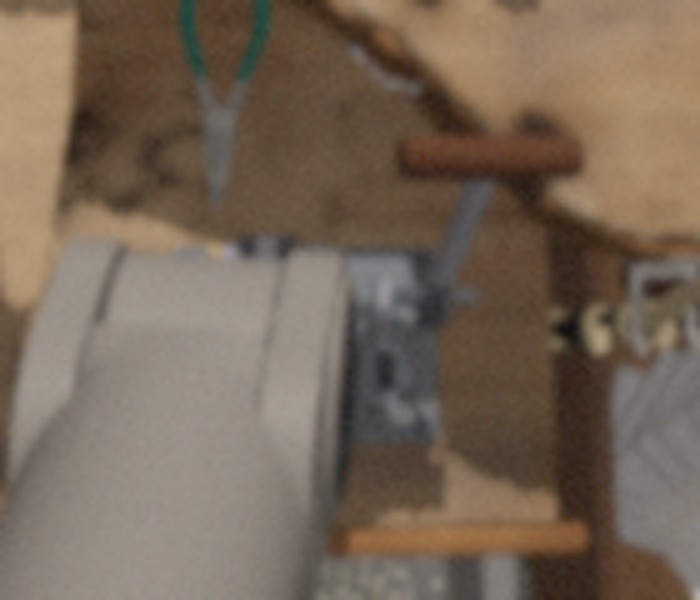

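Emit:
drive_tool:
  commands:
    - {"tx": -0.25,"ty": 0.01,"tz": 0.0,"rx": 0.0,"ry": 0.0,"rz": 0.0,"grip": 1.0}
    - {"tx": -0.25,"ty": 0.01,"tz": 0.0,"rx": 0.0,"ry": 0.0,"rz": 0.0,"grip": 1.0}
    - {"tx": -0.25,"ty": 0.01,"tz": 0.0,"rx": 0.0,"ry": 0.0,"rz": 0.0,"grip": 1.0}
    - {"tx": -0.25,"ty": 0.01,"tz": 0.0,"rx": 0.0,"ry": 0.0,"rz": 0.0,"grip": 1.0}
    - {"tx": -0.25,"ty": 0.01,"tz": 0.0,"rx": 0.0,"ry": 0.0,"rz": 0.0,"grip": 1.0}
    - {"tx": -0.25,"ty": 0.01,"tz": 0.0,"rx": 0.0,"ry": 0.0,"rz": 0.0,"grip": 1.0}
    - {"tx": 0.0,"ty": 0.0,"tz": 0.0,"rx": 0.0,"ry": 0.0,"rz": 0.0,"grip": 1.0}

```text
clock: 14.05
tcp_pos: [0.4253, -0.1634, 0.0765]
orientation: [2.097, 2.069, -0.276]
contact_force: [-1.2, 0.4, -1.9]
grip_width: 0.0172
```

Emit:
drive_tool:
  commands:
    - {"tx": 0.0,"ty": 0.0,"tz": 0.8,"rx": 0.0,"ry": 0.0,"rz": 0.0,"grip": 1.0}
    - {"tx": 0.2,"ty": 0.0,"tz": 1.0,"rx": 0.0,"ry": 0.0,"rz": 0.0,"grip": 1.0}
    - {"tx": 0.2,"ty": 0.0,"tz": 1.0,"rx": 0.0,"ry": 0.0,"rz": 0.0,"grip": 1.0}
    - {"tx": 0.2,"ty": 0.5,"tz": 1.0,"rx": 0.0,"ry": 0.0,"rz": 0.0,"grip": 1.0}
    - {"tx": 0.2,"ty": 1.0,"tz": 1.0,"rx": 0.0,"ry": 0.0,"rz": 0.0,"grip": 1.0}
    - {"tx": 0.2,"ty": 1.0,"tz": 1.0,"rx": 0.0,"ry": 0.0,"rz": 0.0,"grip": 1.0}
    - {"tx": 0.2,"ty": 1.0,"tz": 0.2,"rx": 0.0,"ry": 0.0,"rz": 0.0,"grip": 1.0}
    - {"tx": 0.2,"ty": 1.0,"tz": 0.0,"rx": 0.0,"ry": 0.0,"rz": 0.0,"grip": 1.0}
    - {"tx": 0.2,"ty": 1.0,"tz": 0.0,"rx": 0.0,"ry": 0.0,"rz": 0.0,"grip": 1.0}
    - {"tx": 0.2,"ty": 1.0,"tz": 0.0,"rx": 0.0,"ry": 0.0,"rz": 0.0,"grip": 1.0}

```text
clock: 15.3
tcp_pos: [0.4614, -0.0323, 0.1959]
orientation: [2.097, 2.069, -0.278]
contact_force: [0.0, 1.1, -0.7]
grip_width: 0.0174
```

```bash
python3 - <<'E'
from h import *
o=status.get_obs();print(o["tcp_pos"],o["contact_force"],o["moment"],o["clock"])
f=eyes.grab_frame("top");cv2.imwrite("pics/t6.png",cv2.resize(f["frame"][170:270,340:480],None,fx=5.5,fy=5.5,interpolation=cv2.INTER_CUBIC))
V,U=np.mgrid[195:256,384:412]
P=pts(f,np.c_[U.ravel(),V.ravel()]).reshape(U.shape+(3,))
for v in range(0,61,2): print(195+v,P[v,5,0].round(3),' '.join("%3d"%(1000*z) for z in P[v,:,2]))
E
```

```text
[ 0.46140474 -0.03228335  0.19589089] [ 0.03751091  1.07578829 -0.65474323] [ 0.38543146 -0.02944755 -0.02862073] 15.3
195 0.536   0   2   0   1   1  -2   0   0   0   0   0  -4   0   3   0   0  -1   0   0   0  -1   1  -2   0   0   0   1  -6
197 0.53  -5   1   1  -1   0  -1  -2  -3   0  -2   1  -1   0   0   2  -4   0   0  -2  -1   1  -2   0   0   2  -2  -3   0
199 0.524  24  24  26  24  25  22  23  23  25  25  24  28  23  24  23  26  34  46  52  50  51   7   8   7   9  10  13   7
201 0.518  23  24  24  24  25  26  22  26  23  24  27  24  25  24  22  24  32  44  51  48  52   9   8  11  50  52  54  52
203 0.513  25  26  23  24  26  24  23  26  26  23  24  26  20  23  27  23  32  44  51  52  45  39  48  52  54  58  55  51
205 0.508  24  24  22  24  22  25  25  23  26  22  27  24  25  27  24  20  30  42  51  52  50  38  48  52  54  55  55  53
207 0.503  25  25  22  27  25  23  24  26  25  23  23  23  25  23  22  23  29  41  50  51  51  38  52  51  55  53  56  56
209 0.498  29  23  24  21  25  27  24  25  23  26  25  29  26  25  24  28  27  44  49  52  49  48  51  54  54  52  54  56
211 0.
[... 2102 characters left out ...]
2  12  10  12  11  13  11  -2  -2   0  -4   1  -4  -2   1   0   0   0   1  -1  -2  -1   0
247 0.402   1  -1   1  -4  -1   0   2   8  14  13  19  12  13   0   1  -3  -1   0   0   0  -1   0  -1   0   1   0   1   0
249 0.397  -1   0   0   0  -2  -1   0   8  12  13  15  17  15  -4   0   0  -1   0   1  -4  -3  -1  -2  -2   0   0  -2   0
251 0.392  -2   0   1   0   2   0   0   7  16  10  14  14  17   4  -3  -4  -1   0   1  -2  -1 1055   0   0   1   2  -3   2
253 0.386  -3  -4   0  -4  -1  -3   3  -1  -3  -3   1  -3   0   2   1   1   0   0   0   0   1   0   0   0   0   0   0  -1
255 0.382   0   0  -1   0   1   0  -3  -1  -1  -1   0  -2  -3  -6  -3  -4  -5  -9  -8  -4  -2  -7  -6  -3  -1  -3  -4  -4
```

View pics/t6.png

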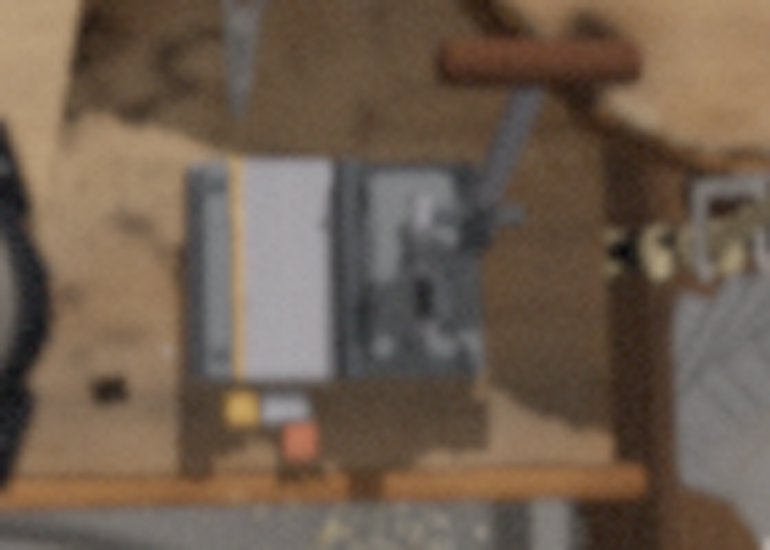

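Emit:
drive_tool:
  commands:
    - {"tx": 0.23,"ty": 1.0,"tz": 0.0,"rx": 0.0,"ry": 0.0,"rz": 0.0,"grip": 1.0}
    - {"tx": 0.23,"ty": 1.0,"tz": 0.0,"rx": 0.0,"ry": 0.0,"rz": 0.0,"grip": 1.0}
    - {"tx": 0.23,"ty": 1.0,"tz": 0.0,"rx": 0.0,"ry": 0.0,"rz": 0.0,"grip": 1.0}
    - {"tx": 0.23,"ty": 1.0,"tz": 0.0,"rx": 0.0,"ry": 0.0,"rz": 0.0,"grip": 1.0}
    - {"tx": 0.23,"ty": 1.0,"tz": -0.4,"rx": 0.0,"ry": 0.0,"rz": 0.0,"grip": 1.0}
    - {"tx": 0.2,"ty": 0.75,"tz": -1.0,"rx": 0.0,"ry": 0.0,"rz": 0.0,"grip": 1.0}
    - {"tx": 0.0,"ty": 0.0,"tz": -1.0,"rx": 0.0,"ry": 0.0,"rz": 0.0,"grip": 1.0}
    - {"tx": 0.0,"ty": 0.0,"tz": -1.0,"rx": 0.0,"ry": 0.0,"rz": 0.0,"grip": 1.0}
    - {"tx": 0.0,"ty": 0.0,"tz": -1.0,"rx": 0.0,"ry": 0.0,"rz": 0.0,"grip": 1.0}
    - {"tx": 0.0,"ty": 0.0,"tz": -1.0,"rx": 0.0,"ry": 0.0,"rz": 0.0,"grip": 1.0}

```text
clock: 16.6
tcp_pos: [0.4886, 0.0823, 0.087]
orientation: [2.096, 2.069, -0.277]
contact_force: [0.6, 0.5, -1.3]
grip_width: 0.0175
```

Emit:
drive_tool:
  commands:
    - {"tx": 0.0,"ty": 0.0,"tz": -1.0,"rx": 0.0,"ry": 0.0,"rz": 0.0,"grip": 1.0}
    - {"tx": 0.0,"ty": 0.0,"tz": -0.5,"rx": 0.0,"ry": 0.0,"rz": 0.0,"grip": 1.0}
    - {"tx": 0.0,"ty": 0.0,"tz": -0.2,"rx": 0.0,"ry": 0.0,"rz": 0.0,"grip": 1.0}
    - {"tx": 0.0,"ty": 0.0,"tz": -0.1,"rx": 0.0,"ry": 0.0,"rz": 0.0,"grip": 1.0}
    - {"tx": 0.0,"ty": 0.0,"tz": 0.0,"rx": 0.0,"ry": 0.0,"rz": 0.0,"grip": 1.0}

```text
clock: 17.23
tcp_pos: [0.4889, 0.0817, 0.0527]
orientation: [2.097, 2.069, -0.275]
contact_force: [-0.4, 0.7, 0.3]
grip_width: 0.017
```

Emit:
drive_tool:
  commands:
    - {"tx": 0.0,"ty": 0.0,"tz": -0.1,"rx": 0.0,"ry": 0.0,"rz": 0.0,"grip": 1.0}
    - {"tx": 0.0,"ty": 0.0,"tz": 0.0,"rx": 0.0,"ry": 0.0,"rz": 0.0,"grip": 1.0}

```text
clock: 17.48
tcp_pos: [0.4886, 0.0817, 0.0504]
orientation: [2.097, 2.069, -0.276]
contact_force: [-0.5, -0.5, -1.7]
grip_width: 0.0174
```

Emit:
drive_tool:
  commands:
    - {"tx": 0.0,"ty": 0.0,"tz": -0.1,"rx": 0.0,"ry": 0.0,"rz": 0.0,"grip": 1.0}
    - {"tx": 0.0,"ty": 0.0,"tz": 0.0,"rx": 0.0,"ry": 0.0,"rz": 0.0,"grip": 1.0}

```text
clock: 17.73
tcp_pos: [0.4884, 0.0816, 0.0482]
orientation: [2.097, 2.069, -0.277]
contact_force: [-0.4, 0.2, -1.4]
grip_width: 0.0173
```

Emit:
drive_tool:
  commands:
    - {"tx": 0.0,"ty": 0.0,"tz": -0.05,"rx": 0.0,"ry": 0.0,"rz": 0.0,"grip": 1.0}
    - {"tx": 0.0,"ty": 0.0,"tz": 0.0,"rx": 0.0,"ry": 0.0,"rz": 0.0,"grip": 1.0}

```text
clock: 17.98
tcp_pos: [0.4886, 0.0816, 0.0475]
orientation: [2.097, 2.069, -0.276]
contact_force: [-0.8, -0.7, 3.3]
grip_width: 0.0176
```

Contact. Release gradually, then rise.

Emit:
drive_tool:
  commands:
    - {"tx": 0.0,"ty": 0.0,"tz": 0.0,"rx": 0.0,"ry": 0.0,"rz": 0.0,"grip": 0.45}
    - {"tx": 0.0,"ty": 0.0,"tz": 0.0,"rx": 0.0,"ry": 0.0,"rz": 0.0,"grip": 0.2}
    - {"tx": 0.0,"ty": 0.0,"tz": 0.0,"rx": 0.0,"ry": 0.0,"rz": 0.0,"grip": -0.2}
    - {"tx": 0.0,"ty": 0.0,"tz": 0.0,"rx": 0.0,"ry": 0.0,"rz": 0.0,"grip": -0.5}
    - {"tx": 0.0,"ty": 0.0,"tz": 0.5,"rx": 0.0,"ry": 0.0,"rz": 0.0,"grip": -0.5}
    - {"tx": 0.0,"ty": 0.0,"tz": 1.0,"rx": 0.0,"ry": 0.0,"rz": 0.0,"grip": -0.5}
    - {"tx": 0.0,"ty": 0.0,"tz": 1.0,"rx": 0.0,"ry": 0.0,"rz": 0.0,"grip": -0.5}
    - {"tx": 0.0,"ty": 0.0,"tz": 1.0,"rx": 0.0,"ry": 0.0,"rz": 0.0,"grip": -0.5}
    - {"tx": 0.0,"ty": 0.0,"tz": 1.0,"rx": 0.0,"ry": 0.0,"rz": 0.0,"grip": -0.5}

```text
clock: 19.1
tcp_pos: [0.4886, 0.0815, 0.1386]
orientation: [2.097, 2.069, -0.276]
contact_force: [-0.7, -1.1, 0.1]
grip_width: 0.0638
```

```bash
python3 - <<'E'
from h import *
o=status.get_obs();print(o["tcp_pos"],o["clock"],o["grip_width"])
f=eyes.grab_frame("side");cv2.imwrite("pics/s7.png",cv2.resize(f["frame"][100:250,220:370],None,fx=4,fy=4))
E
```

```text
[0.48859964 0.08153533 0.13858101] 19.1 0.06381039619775014
```

View pics/s7.png

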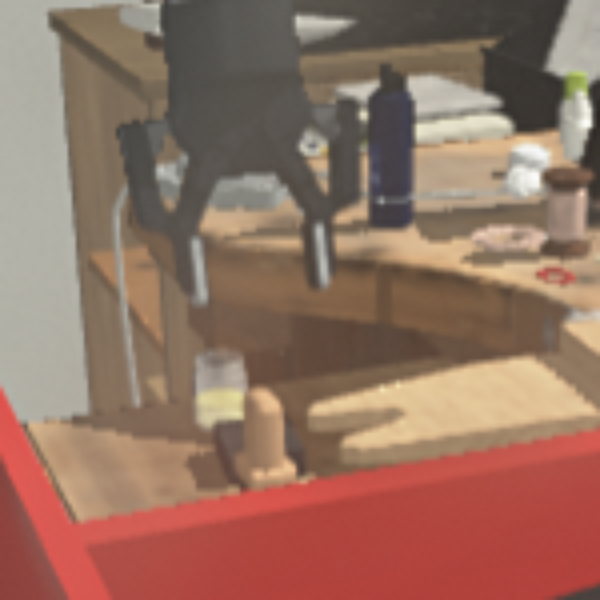

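Emit:
drive_tool:
  commands:
    - {"tx": 0.0,"ty": 0.0,"tz": 1.0,"rx": 0.0,"ry": 0.0,"rz": 0.0,"grip": -0.5}
    - {"tx": 0.0,"ty": 0.0,"tz": 1.0,"rx": 0.0,"ry": 0.0,"rz": 0.0,"grip": -0.5}
    - {"tx": -0.1,"ty": -0.5,"tz": 1.0,"rx": 0.1,"ry": 0.0,"rz": 0.0,"grip": 1.0}
    - {"tx": -0.1,"ty": -1.0,"tz": 0.0,"rx": 0.1,"ry": 0.0,"rz": 0.0,"grip": 1.0}
    - {"tx": -0.1,"ty": -1.0,"tz": 0.0,"rx": 0.1,"ry": 0.0,"rz": 0.0,"grip": 1.0}
    - {"tx": -0.1,"ty": -1.0,"tz": 0.0,"rx": 0.1,"ry": 0.0,"rz": 0.0,"grip": 1.0}
    - {"tx": -0.1,"ty": -1.0,"tz": 0.0,"rx": 0.1,"ry": 0.0,"rz": 0.0,"grip": 1.0}
    - {"tx": -0.1,"ty": -1.0,"tz": 0.0,"rx": 0.1,"ry": 0.0,"rz": 0.0,"grip": 1.0}
    - {"tx": -0.1,"ty": -1.0,"tz": 0.0,"rx": 0.1,"ry": 0.0,"rz": 0.0,"grip": 1.0}
    - {"tx": -0.1,"ty": -1.0,"tz": 0.0,"rx": 0.1,"ry": 0.0,"rz": 0.0,"grip": 1.0}

```text
clock: 20.4
tcp_pos: [0.4723, -0.0692, 0.1975]
orientation: [2.159, 2.131, -0.163]
contact_force: [-0.3, -0.8, -0.4]
grip_width: -0.0005
```

Emit:
drive_tool:
  commands:
    - {"tx": -0.1,"ty": -1.0,"tz": 0.0,"rx": 0.12,"ry": 0.0,"rz": 0.0,"grip": 1.0}
    - {"tx": -0.1,"ty": -1.0,"tz": 0.0,"rx": 0.12,"ry": 0.0,"rz": 0.0,"grip": 1.0}
    - {"tx": -0.1,"ty": -1.0,"tz": 0.0,"rx": 0.12,"ry": 0.0,"rz": 0.0,"grip": 1.0}
    - {"tx": -0.1,"ty": -1.0,"tz": 0.0,"rx": 0.12,"ry": 0.0,"rz": 0.0,"grip": 1.0}
    - {"tx": -0.1,"ty": -1.0,"tz": 0.0,"rx": 0.12,"ry": 0.0,"rz": 0.0,"grip": 1.0}
    - {"tx": -0.1,"ty": -1.0,"tz": 0.0,"rx": 0.12,"ry": 0.0,"rz": 0.0,"grip": 1.0}
    - {"tx": 0.0,"ty": -1.0,"tz": 0.0,"rx": 0.12,"ry": 0.0,"rz": 0.0,"grip": 1.0}
    - {"tx": 0.0,"ty": -1.0,"tz": 0.0,"rx": 0.12,"ry": 0.0,"rz": 0.0,"grip": 1.0}
    - {"tx": 0.0,"ty": -0.25,"tz": 0.0,"rx": 0.12,"ry": 0.0,"rz": 0.0,"grip": 1.0}
    - {"tx": 0.0,"ty": 0.0,"tz": 0.0,"rx": 0.0,"ry": 0.0,"rz": 0.0,"grip": 1.0}

```text
clock: 21.65
tcp_pos: [0.4603, -0.2336, 0.1973]
orientation: [-2.234, -2.203, 0.003]
contact_force: [0.0, 0.1, 0.8]
grip_width: -0.0003
```

```bash
python3 - <<'E'
from h import *
o=status.get_obs();print(o["tcp_pos"],o["clock"],o["grip_width"],cv2.Rodrigues(np.array(o["orientation"]))[0].round(3))
f=eyes.grab_frame("top");cv2.imwrite("pics/t8.png",cv2.resize(f["frame"][150:270,260:480],None,fx=3.6,fy=3.6,interpolation=cv2.INTER_CUBIC))
for t in ["brush"]:
    for m in spotter.masks_of("top",t)[:1]:
        P=cloud(f,m["mask"]);print(t,m["confidence"],np.median(P,0).round(3),np.percentile(P,97,axis=0).round(3))
f=eyes.grab_frame("side");cv2.imwrite("pics/s8.png",cv2.resize(f["frame"][50:250,240:440],None,fx=3,fy=3))
E
```

```text
[ 0.46032712 -0.23361733  0.19729357] 21.65 -0.00029765028453259724 [[ 0.014  1.    -0.004]
 [ 1.    -0.014  0.001]
 [ 0.001 -0.004 -1.   ]]
brush 0.58 [0.489 0.084 0.044] [0.503 0.109 0.081]
```

View pics/t8.png

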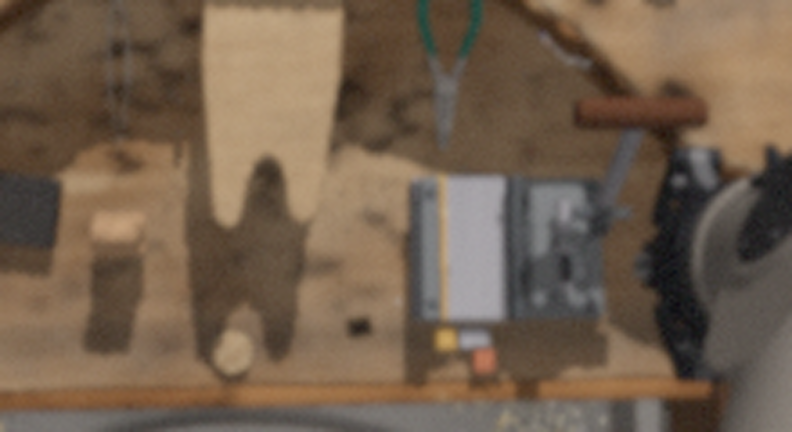

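View pics/s8.png

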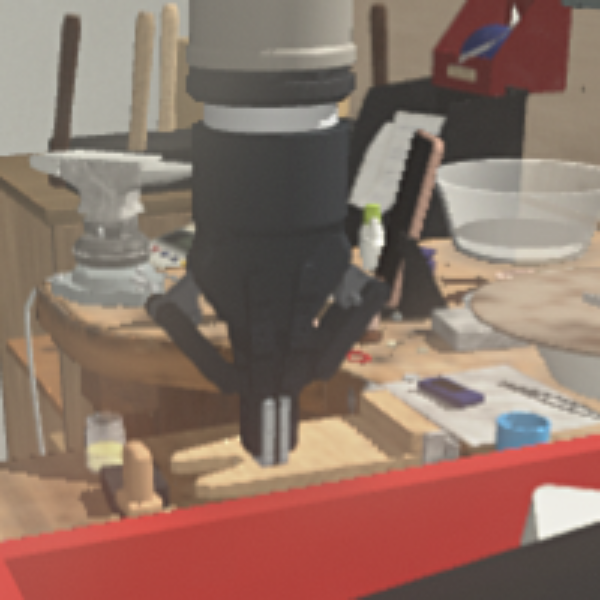

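Emit:
drive_tool:
  commands:
    - {"tx": 0.0,"ty": 0.0,"tz": -1.0,"rx": 0.0,"ry": 0.0,"rz": 0.0,"grip": 1.0}
    - {"tx": 0.0,"ty": 0.0,"tz": -1.0,"rx": 0.0,"ry": 0.0,"rz": 0.0,"grip": 1.0}
    - {"tx": 0.0,"ty": 0.0,"tz": -1.0,"rx": 0.0,"ry": 0.0,"rz": 0.0,"grip": 1.0}
    - {"tx": 0.0,"ty": 0.0,"tz": -1.0,"rx": 0.0,"ry": 0.0,"rz": 0.0,"grip": 1.0}
    - {"tx": 0.0,"ty": 0.0,"tz": -0.45,"rx": 0.0,"ry": 0.0,"rz": 0.0,"grip": 1.0}
    - {"tx": 0.0,"ty": 0.0,"tz": 0.0,"rx": 0.0,"ry": 0.0,"rz": 0.0,"grip": 1.0}

```text
clock: 22.55
tcp_pos: [0.4604, -0.2328, 0.1081]
orientation: [-2.232, -2.205, 0.004]
contact_force: [0.0, -1.2, -0.1]
grip_width: -0.0002
```

Emit:
drive_tool:
  commands:
    - {"tx": 0.0,"ty": 0.25,"tz": 0.0,"rx": 0.0,"ry": 0.0,"rz": 0.0,"grip": 1.0}
    - {"tx": 0.0,"ty": 0.25,"tz": 0.0,"rx": 0.0,"ry": 0.0,"rz": 0.0,"grip": 1.0}
    - {"tx": 0.0,"ty": 0.25,"tz": 0.0,"rx": 0.0,"ry": 0.0,"rz": 0.0,"grip": 1.0}
    - {"tx": 0.0,"ty": 0.25,"tz": 0.0,"rx": 0.0,"ry": 0.0,"rz": 0.0,"grip": 1.0}
    - {"tx": 0.0,"ty": 0.25,"tz": 0.0,"rx": 0.0,"ry": 0.0,"rz": 0.0,"grip": 1.0}
    - {"tx": 0.0,"ty": 0.0,"tz": 0.0,"rx": 0.0,"ry": 0.0,"rz": 0.0,"grip": 1.0}

```text
clock: 23.3
tcp_pos: [0.4605, -0.2077, 0.1082]
orientation: [-2.232, -2.205, 0.003]
contact_force: [-0.7, 0.8, -0.2]
grip_width: 0.0
```

Emit:
drive_tool:
  commands:
    - {"tx": 0.0,"ty": 0.25,"tz": -0.1,"rx": 0.0,"ry": 0.0,"rz": 0.0,"grip": 1.0}
    - {"tx": 0.0,"ty": 0.25,"tz": -0.15,"rx": 0.0,"ry": 0.0,"rz": 0.0,"grip": 1.0}
    - {"tx": 0.0,"ty": 0.2,"tz": -0.15,"rx": 0.0,"ry": 0.0,"rz": 0.0,"grip": 1.0}
    - {"tx": 0.0,"ty": 0.2,"tz": -0.2,"rx": 0.0,"ry": 0.0,"rz": 0.0,"grip": 1.0}
    - {"tx": 0.0,"ty": 0.2,"tz": -0.2,"rx": 0.0,"ry": 0.0,"rz": 0.0,"grip": 1.0}
    - {"tx": 0.0,"ty": 0.1,"tz": -0.1,"rx": 0.0,"ry": 0.0,"rz": 0.0,"grip": 1.0}
    - {"tx": 0.0,"ty": 0.0,"tz": 0.0,"rx": 0.0,"ry": 0.0,"rz": 0.0,"grip": 1.0}

```text
clock: 24.18
tcp_pos: [0.4603, -0.184, 0.09]
orientation: [-2.232, -2.205, 0.004]
contact_force: [-0.1, 0.2, 0.2]
grip_width: 0.0001
```

Emit:
drive_tool:
  commands:
    - {"tx": 0.0,"ty": 0.05,"tz": -0.1,"rx": 0.0,"ry": 0.0,"rz": 0.0,"grip": 1.0}
    - {"tx": 0.0,"ty": 0.05,"tz": -0.1,"rx": 0.0,"ry": 0.0,"rz": 0.0,"grip": 1.0}
    - {"tx": 0.0,"ty": 0.0,"tz": 0.0,"rx": 0.0,"ry": 0.0,"rz": 0.0,"grip": 1.0}

```text
clock: 24.55
tcp_pos: [0.4607, -0.183, 0.0873]
orientation: [-2.234, -2.204, 0.002]
contact_force: [-4.0, -1.3, 15.9]
grip_width: 0.0004
```

Emit:
drive_tool:
  commands:
    - {"tx": 0.0,"ty": 0.05,"tz": -0.1,"rx": 0.0,"ry": 0.0,"rz": 0.0,"grip": 1.0}
    - {"tx": 0.0,"ty": 0.0,"tz": 0.0,"rx": 0.0,"ry": 0.0,"rz": 0.0,"grip": 1.0}

```text
clock: 24.8
tcp_pos: [0.4608, -0.1827, 0.0865]
orientation: [-2.235, -2.203, 0.001]
contact_force: [-8.5, 1.0, 30.1]
grip_width: -0.0001
```

Emit:
drive_tool:
  commands:
    - {"tx": 0.0,"ty": -0.05,"tz": 0.5,"rx": 0.0,"ry": 0.0,"rz": 0.0,"grip": 1.0}
    - {"tx": 0.0,"ty": 0.0,"tz": 1.0,"rx": 0.0,"ry": 0.0,"rz": 0.0,"grip": 1.0}
    - {"tx": 0.0,"ty": 0.0,"tz": 1.0,"rx": 0.0,"ry": 0.0,"rz": 0.0,"grip": 1.0}
    - {"tx": 0.0,"ty": 0.0,"tz": 1.0,"rx": 0.0,"ry": 0.0,"rz": 0.0,"grip": 1.0}
    - {"tx": 0.0,"ty": 0.0,"tz": 1.0,"rx": 0.0,"ry": 0.0,"rz": 0.0,"grip": 1.0}
    - {"tx": 0.0,"ty": 0.0,"tz": 1.0,"rx": 0.0,"ry": 0.0,"rz": 0.0,"grip": 1.0}
    - {"tx": 0.0,"ty": 0.0,"tz": 1.0,"rx": 0.0,"ry": 0.0,"rz": 0.0,"grip": 1.0}
    - {"tx": 0.8,"ty": 0.5,"tz": 0.2,"rx": 0.0,"ry": 0.0,"rz": 0.0,"grip": 1.0}
    - {"tx": 0.8,"ty": 1.0,"tz": 0.0,"rx": 0.0,"ry": 0.0,"rz": 0.0,"grip": -0.2}
    - {"tx": 0.8,"ty": 1.0,"tz": 0.0,"rx": 0.0,"ry": 0.0,"rz": 0.0,"grip": -0.2}

```text
clock: 26.05
tcp_pos: [0.5097, -0.1305, 0.2176]
orientation: [-2.232, -2.205, 0.004]
contact_force: [0.4, -0.3, 0.7]
grip_width: 0.0358
```

Emit:
drive_tool:
  commands:
    - {"tx": 0.8,"ty": 1.0,"tz": 0.0,"rx": 0.0,"ry": 0.0,"rz": 0.0,"grip": -0.2}
    - {"tx": 0.8,"ty": 1.0,"tz": 0.0,"rx": 0.0,"ry": 0.0,"rz": 0.0,"grip": -0.2}
    - {"tx": 0.6,"ty": 1.0,"tz": 0.0,"rx": 0.0,"ry": 0.0,"rz": 0.0,"grip": -0.2}

```text
clock: 26.42
tcp_pos: [0.5536, -0.0709, 0.2181]
orientation: [-2.233, -2.205, 0.004]
contact_force: [-0.6, 0.3, -0.2]
grip_width: 0.0512
```

```bash
python3 - <<'E'
from h import *
o=status.get_obs();print(o["tcp_pos"],o["clock"],o["grip_width"])
f=eyes.grab_frame("top");cv2.imwrite("pics/t9.png",cv2.resize(f["frame"][160:260,260:480],None,fx=3.6,fy=3.6,interpolation=cv2.INTER_CUBIC))
V,U=np.mgrid[150:262,375:450]
P=pts(f,np.c_[U.ravel(),V.ravel()]).reshape(U.shape+(3,))
for v in range(48,90,2): print(150+v,P[v,40,0].round(3),' '.join("%3d"%(1000*z) for z in P[v,20:64,2]))
print(P[70,20:64:4,1].round(3))
m=(P[...,2]>.15)&(P[...,2]<.17)&(P[...,0]>.53)&(P[...,0]<.58);print("handle",P[m].mean(0),P[m].min(0),P[m].max(0))
E
```

```text
[ 0.55361497 -0.07086273  0.21807125] 26.425 0.051239391509567155
198 0.489 636 635 635 634 634 634 634 632 630 631 628 627 627 623 623 622 620 615 613 611 607 602 602 604 602   0  -1  -1   0   0   0  -2   1  87  96  98 102 105 103   0  -2   0  -1  -3
200 0.487 636 638 635 636 634 634 633 632 631 630 629 627 627 623 622 621 620 618 615 611 607 601 602 602  10  11  10  13  16  17  20   8  81  88  92  90  93  95   1   0  -2  -3   0   0
202 0.485 638 639 1055 637 637 636 635 634 632 634 631 628 627 625 624 623 623 620 616 612 607 600 599 600  52  54  57  18  18  15  18  68  75  85  85  89  93   0   1   0   0   0  -2  -2
204 0.482 642 640 640 639 637 637 635 634 633 631 633 630 627 627 625 625 623 620 617 613 608 596 597  54  53  53  51  54  45  10  13  68  75  79  79  82  -3  -4   1   1   0  -2  -1  -1
206 0.48 642 642 640 639 639 637 639 636 636 1055 633 631 631 629 626 625 622 620 617 615 609 595  76  73  53  54  54  51  56  53  56  68  68  73  73  68   2  -6  -2   0  -1  -1   1   0
208 0.478 643 642 642 641 639 640 639 638 636 635 635 634 631 631 629 624 623 621 619 613 608  78  86  
[... 2374 characters left out ...]
44 642 641 638 634 629  55  54  57  53  50  53  53  54  56  54  14  12  17  17  11   0  -3   0  -1  -1   0  -2   0   1  -2   0
236 0.429 659 658 658 656 655 654 654 654 651 650 649 647 644 643 641 639 634 629  10   9   7  11  10  13  10  11  11  11  19  19  17  14  12  -1   0  -4  -2   0  -2   0  -1  -1   0   0
238 0.424 661 659 659 658 657 656 656 654 653 652 649 649 646 643 642 639 636 629  -1  -1   2   0   0  -2   0  -3   0   0  -1 1055   3   0   0   0   0  -3   0   1  -1   0  -1  -1  -2  -1
[-0.064 -0.068 -0.073 -0.078 -0.084 -0.209 -0.224 -0.244 -0.257 -0.268
 -0.278]
handle [ 0.55250648 -0.24208317  0.16146739] [ 0.54378533 -0.27030246  0.15301773] [ 0.56228526 -0.21471302  0.16719044]
```

View pics/t9.png

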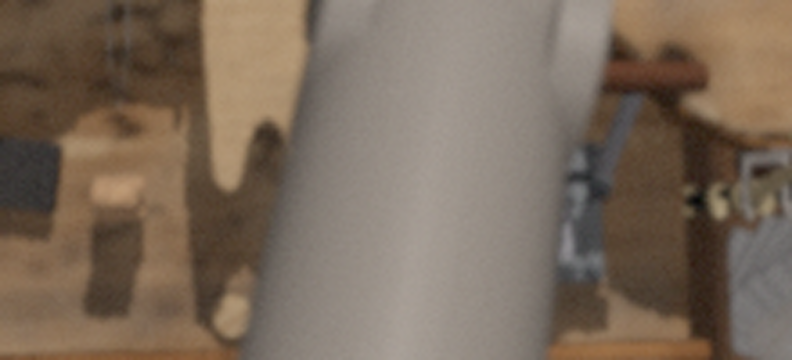

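Emit:
drive_tool:
  commands:
    - {"tx": 0.0,"ty": -1.0,"tz": 0.0,"rx": 0.0,"ry": 0.0,"rz": 0.0,"grip": -0.2}
    - {"tx": 0.0,"ty": -1.0,"tz": 0.0,"rx": 0.0,"ry": 0.0,"rz": 0.0,"grip": -0.2}
    - {"tx": 0.0,"ty": -1.0,"tz": 0.0,"rx": 0.0,"ry": 0.0,"rz": 0.0,"grip": -0.2}
    - {"tx": 0.0,"ty": -1.0,"tz": 0.0,"rx": 0.0,"ry": 0.0,"rz": 0.0,"grip": -0.2}
    - {"tx": 0.0,"ty": -1.0,"tz": 0.0,"rx": 0.0,"ry": 0.0,"rz": 0.0,"grip": -0.2}
    - {"tx": 0.0,"ty": -1.0,"tz": 0.0,"rx": 0.0,"ry": 0.0,"rz": 0.0,"grip": -0.2}
    - {"tx": 0.0,"ty": -1.0,"tz": 0.0,"rx": 0.0,"ry": 0.0,"rz": 0.0,"grip": -0.2}
    - {"tx": 0.0,"ty": -0.5,"tz": 0.0,"rx": 0.0,"ry": 0.0,"rz": 0.0,"grip": -0.2}
    - {"tx": 0.0,"ty": 0.0,"tz": 0.0,"rx": 0.0,"ry": 0.0,"rz": 0.0,"grip": -0.2}

```text
clock: 27.6
tcp_pos: [0.5524, -0.2228, 0.2183]
orientation: [-2.234, -2.204, 0.004]
contact_force: [-0.2, 0.3, -0.2]
grip_width: 0.0512
```

Emit:
drive_tool:
  commands:
    - {"tx": 0.0,"ty": 0.0,"tz": -0.8,"rx": 0.0,"ry": 0.0,"rz": 0.0,"grip": -0.2}
    - {"tx": 0.0,"ty": 0.0,"tz": -0.8,"rx": 0.0,"ry": 0.0,"rz": 0.0,"grip": -0.2}
    - {"tx": 0.0,"ty": 0.0,"tz": -0.6,"rx": 0.0,"ry": 0.0,"rz": 0.0,"grip": -0.2}
    - {"tx": 0.0,"ty": 0.0,"tz": -0.6,"rx": 0.0,"ry": 0.0,"rz": 0.0,"grip": -0.2}
    - {"tx": 0.0,"ty": 0.0,"tz": -0.6,"rx": 0.0,"ry": 0.0,"rz": 0.0,"grip": -0.2}
    - {"tx": 0.0,"ty": 0.0,"tz": -0.5,"rx": 0.0,"ry": 0.0,"rz": 0.0,"grip": -0.2}
    - {"tx": 0.0,"ty": 0.0,"tz": -0.2,"rx": 0.0,"ry": 0.0,"rz": 0.0,"grip": -0.2}
    - {"tx": 0.0,"ty": 0.0,"tz": 0.0,"rx": 0.0,"ry": 0.0,"rz": 0.0,"grip": -0.2}

```text
clock: 28.6
tcp_pos: [0.5525, -0.2225, 0.1362]
orientation: [-2.233, -2.205, 0.004]
contact_force: [-0.5, 0.2, 0.2]
grip_width: 0.0509
```

Emit:
drive_tool:
  commands:
    - {"tx": 0.0,"ty": 0.0,"tz": 0.0,"rx": 0.0,"ry": 0.0,"rz": 0.0,"grip": 0.2}
    - {"tx": 0.0,"ty": 0.0,"tz": 0.0,"rx": 0.0,"ry": 0.0,"rz": 0.0,"grip": 0.5}
    - {"tx": 0.0,"ty": 0.0,"tz": 0.0,"rx": 0.0,"ry": 0.0,"rz": 0.0,"grip": 1.0}
    - {"tx": 0.0,"ty": 0.0,"tz": 0.0,"rx": 0.0,"ry": 0.0,"rz": 0.0,"grip": 1.0}
    - {"tx": 0.0,"ty": 0.0,"tz": 0.0,"rx": 0.0,"ry": 0.0,"rz": 0.0,"grip": 1.0}
  grip_force: 40

```text
clock: 29.22
tcp_pos: [0.5536, -0.2225, 0.1369]
orientation: [-2.234, -2.206, 0.002]
contact_force: [3.6, 0.3, 2.6]
grip_width: 0.0187
```

Emit:
drive_tool:
  commands:
    - {"tx": -0.565,"ty": 0.02,"tz": 0.27,"rx": 0.0,"ry": 0.0,"rz": 0.0,"grip": 1.0}
    - {"tx": -0.59,"ty": 0.02,"tz": 0.215,"rx": 0.0,"ry": 0.0,"rz": 0.0,"grip": 1.0}
    - {"tx": 0.0,"ty": 0.0,"tz": 0.0,"rx": 0.0,"ry": 0.0,"rz": 0.0,"grip": 1.0}

```text
clock: 29.6
tcp_pos: [0.5322, -0.2223, 0.1477]
orientation: [2.233, 2.205, 0.002]
contact_force: [8.4, -1.9, 2.5]
grip_width: 0.0184
```

Force is as the spring predicts; continue.

Emit:
drive_tool:
  commands:
    - {"tx": -0.605,"ty": 0.02,"tz": 0.155,"rx": 0.0,"ry": 0.0,"rz": 0.0,"grip": 1.0}
    - {"tx": -0.615,"ty": 0.02,"tz": 0.095,"rx": 0.0,"ry": 0.0,"rz": 0.0,"grip": 1.0}
    - {"tx": -0.625,"ty": 0.02,"tz": 0.03,"rx": 0.0,"ry": 0.0,"rz": 0.0,"grip": 1.0}
    - {"tx": -0.625,"ty": 0.02,"tz": -0.03,"rx": 0.0,"ry": 0.0,"rz": 0.0,"grip": 1.0}
    - {"tx": -0.615,"ty": 0.02,"tz": -0.095,"rx": 0.0,"ry": 0.0,"rz": 0.0,"grip": 1.0}
    - {"tx": 0.0,"ty": 0.0,"tz": 0.0,"rx": 0.0,"ry": 0.0,"rz": 0.0,"grip": 1.0}

```text
clock: 30.35
tcp_pos: [0.4709, -0.2212, 0.1513]
orientation: [2.233, 2.204, 0.003]
contact_force: [6.7, -2.6, 8.1]
grip_width: 0.0185
```

Emit:
drive_tool:
  commands:
    - {"tx": -0.605,"ty": 0.02,"tz": -0.155,"rx": 0.0,"ry": 0.0,"rz": 0.0,"grip": 1.0}
    - {"tx": -0.59,"ty": 0.02,"tz": -0.215,"rx": 0.0,"ry": 0.0,"rz": 0.0,"grip": 1.0}
    - {"tx": -0.45,"ty": 0.02,"tz": -0.22,"rx": 0.0,"ry": 0.0,"rz": 0.0,"grip": 1.0}
    - {"tx": 0.0,"ty": 0.0,"tz": 0.0,"rx": 0.0,"ry": 0.0,"rz": 0.0,"grip": 1.0}

```text
clock: 30.85
tcp_pos: [0.4385, -0.2204, 0.1392]
orientation: [2.232, 2.203, 0.002]
contact_force: [7.5, -3.8, 6.7]
grip_width: 0.0188
```

Emit:
drive_tool:
  commands:
    - {"tx": -0.2,"ty": 0.0,"tz": -0.1,"rx": 0.0,"ry": 0.0,"rz": 0.0,"grip": 1.0}
    - {"tx": 0.0,"ty": 0.0,"tz": 0.0,"rx": 0.0,"ry": 0.0,"rz": 0.0,"grip": 1.0}

```text
clock: 31.1
tcp_pos: [0.4353, -0.2204, 0.1373]
orientation: [2.231, 2.203, 0.002]
contact_force: [9.2, -4.0, 5.5]
grip_width: 0.0184
```

Emit:
drive_tool:
  commands:
    - {"tx": -0.1,"ty": 0.0,"tz": -0.05,"rx": 0.0,"ry": 0.0,"rz": 0.0,"grip": 1.0}
    - {"tx": 0.0,"ty": 0.0,"tz": 0.0,"rx": 0.0,"ry": 0.0,"rz": 0.0,"grip": 1.0}

```text
clock: 31.35
tcp_pos: [0.4338, -0.2204, 0.1364]
orientation: [2.23, 2.203, 0.003]
contact_force: [11.3, -2.5, 2.7]
grip_width: 0.0183
```

```bash
python3 - <<'E'
from h import *
o=status.get_obs();print(o["tcp_pos"],o["contact_force"],o["clock"],o["grip_width"])
f=eyes.grab_frame("top");cv2.imwrite("pics/t10.png",cv2.resize(f["frame"][160:260,260:480],None,fx=3.6,fy=3.6,interpolation=cv2.INTER_CUBIC))
f=eyes.grab_frame("side");cv2.imwrite("pics/s10.png",cv2.resize(f["frame"][50:250,240:440],None,fx=3,fy=3))
E
```

```text
[ 0.43378956 -0.22036902  0.13642994] [11.30585048 -2.48504788  2.65853816] 31.35 0.018340174004757973
```

View pics/t10.png

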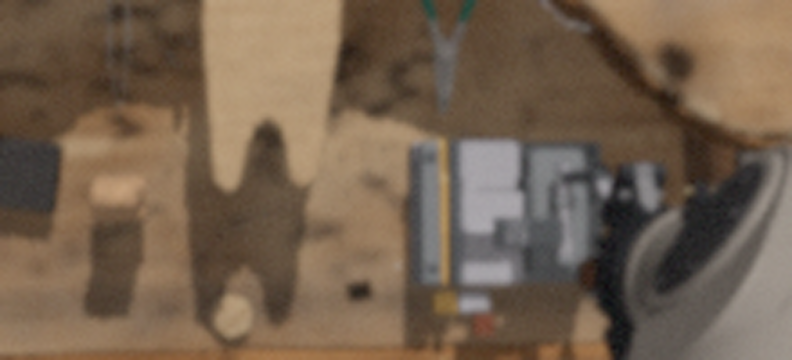

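View pics/s10.png

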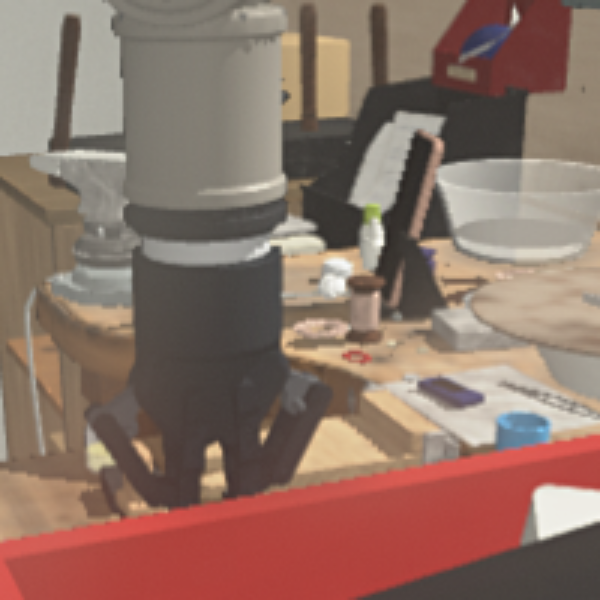

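Emit:
drive_tool:
  commands:
    - {"tx": -0.1,"ty": 0.0,"tz": -0.05,"rx": 0.0,"ry": 0.0,"rz": 0.0,"grip": 1.0}
    - {"tx": 0.0,"ty": 0.0,"tz": 0.0,"rx": 0.0,"ry": 0.0,"rz": 0.0,"grip": 1.0}

```text
clock: 31.7
tcp_pos: [0.4337, -0.2204, 0.1363]
orientation: [2.228, 2.202, 0.006]
contact_force: [12.5, -2.6, 8.8]
grip_width: 0.0187
```

Emit:
drive_tool:
  commands:
    - {"tx": -0.1,"ty": 0.0,"tz": -0.05,"rx": 0.0,"ry": 0.0,"rz": 0.0,"grip": 1.0}
    - {"tx": 0.0,"ty": 0.0,"tz": 0.0,"rx": 0.0,"ry": 0.0,"rz": 0.0,"grip": 1.0}

```text
clock: 31.95
tcp_pos: [0.4336, -0.2205, 0.1362]
orientation: [2.225, 2.201, 0.009]
contact_force: [15.5, -0.6, 12.7]
grip_width: 0.0186
```

```bash
python3 - <<'E'
from h import *
f=eyes.grab_frame("top")
V,U=np.mgrid[195:256,370:412]
P=pts(f,np.c_[U.ravel(),V.ravel()]).reshape(U.shape+(3,))
for v in (8,14,36,44,46,48,50,52,54): print(195+v,P[v,5,0].round(3),' '.join("%3d"%(1000*z) for z in P[v,:,2]))
V,U=np.mgrid[190:240,270:310]
Q=pts(f,np.c_[U.ravel(),V.ravel()]);B=Q[(Q[:,2]>.07)&(Q[:,2]<.1)];print("brush top",B.mean(0).round(4),len(B))
for t in("wood_plug","rubber_block","oil_jar","pliers"):
    for m in spotter.masks_of("top",t)[:1]:
        print(t,np.median(cloud(f,m["mask"]),0).round(3))
o=status.get_obs();print(o["tcp_pos"],o["contact_force"],o["clock"],o["grip_width"])
E
```

```text
203 0.514   2   4   1  -2  14  25  45  50  55  51  53  50  50  45  46  51  50  51  28  25  27  22  26  25  24  24  24  23  26  28  27  22  23  27  19  39  53  55  53  57  51  55
209 0.499   0   0  -1  -4  10  22  41  50  51  54  52  52  47  47  46  55  50  53  26  24  26  25  22  26  25  27  23  26  23  28  27  26  24  24  35  47  51  53  56  55  54  57
231 0.444   3   0   0  -1   7  25  37  47  50  51  50  52  49  45  39  50  49  51  26  26  26  25  26  25  23  25  28  27  25  23  25  26  29  27  24  31  45  53  53  56  54  57
239 0.423   0  -1   0   2  -1  -6  -4  -1   3   0   0  -1   0  -3  -1   0   1   3   0  -4   1   0  -1   1   1  -2   0  -1  -3   0  -2   2  -2   0   2  -4  -3   0   2  -1  -1  -2
241 0.418  -1   0   0  -3  -3   0   2   0   0  -1   9  14  15  16  16  16  15   9  14  15  12   8  12  13  11  14   0   0   1  -1  -3   0  -1   0   0  -1   2   1   0   2   0   2
243 0.413   0  -1   0  -4   1  -2   0  -3  -3  -1  10  12  13  13  16  10  12   8  12  12  13  11  14   9  14  13   0   0   0  -4   0   0  -1  -1  -2  -1   2   0  -2   0  -2   0
245 0.408   0   0  -5   0   0  -2   0  -1   0   0   7  16  11  15  13  15  16   6  11  14  11  12  12  15  12  13   2   1  -1   0   1  -2  -3  -2   1  -2  -2  -2   1  -2  -1  -1
247 0.403  -2   0  -1  -1  -3  -1  -2   0  -1   0  -1  -2   1   0   0  -1  -1  -1  -2   0  -1  12  15  18  15  17  15   0  -5   2   0   0  -3   1   1   0   3  -3  -1   0  -1   1
249 0.398  -1  -2  -1   0  -2   1   2  -1  -1  -3  -3  -1   0   1   0   0   0   0  -5  -2   0   5  14  13  14  15  16  -1  -3   0  -1   0  -1  -1  -1  -3   0  -3  -2  -2   0   1
brush top [0.4893 0.0849 0.0781] 93
wood_plug [ 0.465 -0.204  0.081]
rubber_block [0.508 0.158 0.021]
oil_jar [0.507 0.236 0.021]
pliers [ 0.623 -0.146  0.008]
[ 0.43357372 -0.22042582  0.13617472] [13.9203563  -0.58608488 12.88587262] 32.2 0.018739572148287354
```

```bash
python3 - <<'E'
from h import *
print(workorder.hand_in())
E
```

```text
the job is handed in; nothing more can be done
None
```

I completed the sequence and handed the job in at about 32 s of the 72 s allowed, with no verdict reported.

1. **Offcuts:** I gripped the brush by its slab with the tool leaning away from the lever and swept once along the bed towards the robot. All three offcuts dropped onto the board in front of the press. The depth picture showed the bed empty and the pieces lying at about x 0.39–0.42 m. The fingers stayed above the offcuts throughout.
2. **Brush:** I stood it back close to its old spot and released it. The last picture showed its top at 78 mm, so it is upright and still.
3. **Catch:** I pushed the tab over until it met its stop, where the force rose to about 30 N. The top view then showed the stop bar raised to roughly 1.1–1.25 rad, with the lever still at rest.
4. **Lever:** I gripped the left half of the handle and pulled it along its arc until the tool would not move further (tool x 0.4336 m). At hand-in it was being held with about 19 N. Depth showed the ram next to the brass strip, with only the small remaining gap left.

**Bystanders:** The rubber block and jar measured within about 2 mm of their starting positions. The pliers came out 13 mm off along x, a partial-view mask I trust less, and they look unmoved in the pictures. In the final check the network mistook another part for the wooden plug, so for that I rely on the picture, where it looks unmoved. The tweezers were not re-measured and also look unmoved.

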